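# Copy a bracket's bend angle to a jig fence with a locking bevel gauge

## Task

Copy the bend of the sample bracket to the jig's swinging fence with the bevel gauge: push the gauge fully home into the inside of the bracket's corner with a firm push of about 10 N (never more than 40 N) so that stock and blade both lie flush, and press its lock lever down flat and hard there. Then carry the locked gauge to the jig and, with its stock flat along the rail, push it fully home just as firmly so that its blade swings the fence to the same angle, and leave it lying there, still locked. Move the fence with the gauge only, do not touch the bracket or jig with the gripper, and leave the other things where they are.

Things in the scene. Friction and masses are not known exactly. Their poses are not given: they have to be found in the camera images.
- gauge_grip (a point): Bevel gauge, loose, about 0.5 kg, lying flat. Grip it across its upright aluminium fin: 14 mm wide (x), 46 mm long (y), 12 to 62 mm above the bench; this is the fin's centre, 37 mm up. Gauge axes: +y along the stock from nose to tail, z up, the blade swings out on the -x side.
- gauge_nose (a point): On the gauge's pivot axis at bench level, 79 mm in -y of the fin's centre. Gauge axes. The stock, a steel bar 12 mm high, runs from here to y = 135 mm (a block 26 mm high on its tail), outer edge at x = 10 mm, inner edge at x = -14 mm, and ends in a round nose of radius 10 mm about the pivot.
- blade (a joint): Inside angle between gauge stock and blade, rad (1.57 = square, larger = more open), at most 2.7. Starts too open, at 2.1 to 2.3. Lock open: turns under 0.05 N m and stays where left; lock pressed hard: holds more than the fence resists; lock closed only lightly: it slips.
- blade_mid (a point): On the blade's outer (working) edge, 55 mm along it from the pivot, 16 mm up. y points along the blade away from the pivot, -x outward; the edge lies 10 mm outside the pivot axis, tangent to the nose. Steel strip 95 mm long, 13 to 20 mm up, under a disc of radius 20 mm, 21 to 25 mm up, round the pivot.
- lock (a joint): Angle of the gauge's black lock lever, rad: starts raised at about 0.6 (open), 0 = flat (locked; it stops by itself within 0.05 of 0 against the blade's disc). 2 to 4 N down on its tip moves it, but once flat it must be pressed with 10 to 15 N to clamp the blade hard; it then stays clamped.
- lock_tip (a point): Top of the lock lever near its free end, 36 mm from its hinge. The lever is 12 mm wide, 42 mm long, hinged over the pivot 32 mm up, and points along the stock's +y. Flat, this point is 37 mm up, 36 mm in +y from the pivot; the fin begins 20 mm farther on in +y.
- sample: Sample bracket, fixed: aluminium strip on edge, 20 mm high, 5 mm thick, folded once. Origin at bench level at the centre of the fold's 10 mm inner radius. Leg A runs along +y, inner face at x = 10 mm, y = 0 to 125 mm; the inside of the corner is on the -x side. A gauge fully home has its nose point at this origin, its axes parallel to these.
- wing_mid (a point): On the inner face of the bracket's other leg (the wing, reaching 100 mm from the fold), 55 mm along it, 10 mm up. y points along the wing away from the fold, -x into the metal. The inside angle between leg A and the wing, 1.5 to 1.78 rad, different each time and rigid, is the angle to copy.
- jig: Setting jig, fixed, parallel to the bracket, 0.29 to 0.33 m from it on its +y side. Origin at bench level on the fence's pivot. Rail 20 mm high with its face at x = 10 mm, y = 2 to 130 mm; low stop block, face at y = -10 mm. A gauge fully home (stock on rail, nose on stop) has its nose point at this origin, axes parallel to these; the blade passes over the stop.
- fence (a joint): Inside angle between the jig's rail and its swinging fence, rad. Starts too closed, at 1.1 to 1.3. Stiff (0.06 N m); stays where it is left.
- fence_mid (a point): On the working face of the jig's swinging fence (steel bar 9 mm thick, 2 to 20 mm up, from 14 to 98 mm from the pivot), 55 mm along it, 11 mm up. y points along the fence away from the pivot, -x into the bar, away from the gauge. The face lies 10 mm outside the pivot axis.
- cap_a: Bystander: black capacitor can, 35 mm across, 85 mm tall, standing. Origin under its centre.
- cap_b: Bystander: a second such capacitor.
- board: Bystander: green circuit board 100 x 130 x 5 mm with white and black components up to 27 mm high. Origin under its centre.
- driver: Bystander: screwdriver lying beyond the jig. Origin under its middle.
- resistor: Bystander: white ceramic resistor block 25 x 45 x 20 mm. Origin under its centre.
- nut: Bystander: brass bush 22 mm across, 9 mm high. Origin under its centre.
- tape: Bystander: roll of white tape, 70 mm across, 20 mm high, lying flat. Origin under its centre.
Mind the look-alikes: they are no part of the job. What is shaped like the part that bears gauge_grip but blue or yellow is not meant.

How it is judged (in metres and radians):
On the way, in this order (a step that is already met when the one before it is completed fails the run):
1. gauge pushed home in the sample bracket's corner (nose within 3 mm, stock parallel within 2.6 degrees, middle of the blade's edge within 2.5 mm of the wing's face) with more than 4 N on the bracket (horizontal distance between gauge_nose and sample below 0.003 m and angle between the y axis of gauge_nose and the y axis of sample, either way round below 0.045 rad and x of blade_mid in the frame of wing_mid between -0.0025 and 0.0025 m and height (world z) of gauge_nose below 0.005 m and contact force between gauge and sample above 4 N), for 0.3 s.
2. lever pressed flat with the gauge home in the corner, the blade within 2.3 degrees of the bracket's wing (horizontal distance between gauge_nose and sample below 0.005 m and angle between the y axis of blade_mid and the y axis of wing_mid, either way round below 0.04 rad and value of joint lock below 0.06 rad), for 0.2 s.
3. locked gauge pushed home in the jig with more than 4 N on it, middle of the blade's edge within 2.5 mm of the fence's face (horizontal distance between gauge_nose and jig below 0.004 m and angle between the y axis of gauge_nose and the y axis of jig, either way round below 0.045 rad and height (world z) of gauge_nose below 0.005 m and value of joint lock below 0.06 rad and x of blade_mid in the frame of fence_mid between -0.0025 and 0.0025 m and contact force between gauge and jig above 4 N), for 0.3 s.
At the end, for the whole second after the job is handed in: The fence stands at the sample bracket's angle within 0.04 rad (2.3 degrees), and the gauge lies at rest on the bench in the jig, nose within 6 mm of home, stock along the rail within 0.05 rad, its lock lever still flat (angle between the y axis of fence_mid and the y axis of wing_mid, either way round below 0.04 rad and horizontal distance between gauge_nose and jig below 0.006 m and angle between the y axis of gauge_nose and the y axis of jig, either way round below 0.05 rad and height (world z) of gauge_nose below 0.005 m and value of joint lock below 0.06 rad and linear speed of gauge below 0.01 m/s); the robot touches nothing.
It fails at once if the gauge presses on the bracket or the jig with more than 40 N (contact force between gauge and sample above 40 N or contact force between gauge and jig above 40 N).
It fails at once if the robot itself touches the jig, its fence or the bracket (contact force between any of the arm, the fingers and jig above 0.5 N or contact force between any of the arm, the fingers and sample above 0.5 N).
It fails at once if a bystander is moved by more than 2 cm (distance of any of cap_a, cap_b, board, driver, resistor, nut, tape from where it was at the start of the episode above 0.02 m).
It also fails if it takes over 72 s, if anything falls off the work surface, if the arm or the gripper's body presses on something with over 40 N, if the wrist force passes 120 N, or if a joint passes its speed limit or range.

## Robot

A 6-joint arm with a two-finger parallel gripper is mounted at the origin on the work surface. World frame = base frame: x ahead of the robot, y to its left, z up, the work surface at z = 0. Lengths are in m, angles in degrees, forces in N, time in s.
With the tool pointing down it reaches from about 0.15 to 0.775 m from the base axis. Payload 6.1 kg.
Tool frame: the origin (TCP) lies between the finger pads; the fingertips stand ctrl.nose_length ahead of it and the grasp point (between the pads) lies 2 mm behind it (ctrl.nose_length is the distance from the TCP to the fingertips, in m); z points along the fingers, y is the direction in which the jaws open and shut (so a half turn about z gives the same grasp; the last joint's range is limited). The gripper opens to 85 mm and grips with 20 to 120 N. Pads are 22 mm wide; open, the fingers measure 114 mm over their backs; the gripper's body (76 mm by 85 mm) begins 54 mm behind the grasp point. The pads swing forward as they close: fully open they stand 13 mm farther back than shut.
Start: joints at [74.313, 7.208, -2.269, 80.523, 0, 90], TCP at [0.142, 0.505, 0.216] pointing down, gripper open.
Joint ranges: [-155.77, 155.77], [-54.66, 111.73], [-72.52, 77.12], [-102.08, 115.82], [-83.92, 84.16], [-180, 180]. Speed limits (degrees/s): [136.94, 136.94, 172.46, 180, 180, 180].

## Interface

Orientations are given as [roll, pitch, yaw] about the fixed x, y, z axes, in that order (R = Rz(yaw) Ry(pitch) Rx(roll)).
In Python, from workcell import ctrl gives the robot as it stands. The module is installed in compiled form; this text tells all that it offers.
- The arm moves only by the tool servo_tool, never from a script. Its argument "steps" is a list of rows, each an object of numbers: "claw": the opening in per cent of the stroke, from 0 (shut) to 100 (fully open); "tx", "ty", "tz": the shift along the tool's x, y, z in cm; "wx", "wy", "wz": the turn, a rotation vector about the tool's x, y, z in degrees. A call has 1 to 10 rows; each row is the pose to reach, as a shift and turn from the pose commanded when the call began, along the tool's axes at that moment; what a row does not reach only later rows make up. A row lasts 1/8 s, in which the tool goes at most 62.5 mm and 10.7 degrees, less where a joint would pass 70% of its speed; a pose out of reach is approached as far as the arm can. A call with a gripper value outside its range is refused whole. The fingers move at their own pace and stop on an object; the grip force is fixed at half the most. Time passes only in rows, so rows that repeat a pose let the fingers close. It gives the time, the measured TCP pose, the force and the opening at its end, in the units of the state.
- ctrl.state(): the state, without advancing time (a new reading comes with each control period).
- ctrl.snapshot(name): name is "side" or "top" or "wrist"; returns a dict with "image" (384x512x3 uint8, blue, green, red), "range_z" (384x512 float32, m along the optical axis (not along the pixel's ray), 0 where there is no reading), "mtx" (3x3 intrinsics, pixels), "dist" ([k1, k2, p1, p2, k3] as OpenCV has them; the pictures are not rectified), "eye" and "attitude" of the camera in the world. Camera axes: x right, y down, z forward; pixel columns grow to the right and rows downward; lengths in m; the calibration is good to about 2 mm. A picture is of the moment at which its call begins.
- ctrl.sign_off(): hands the job in, once; it reports no verdict.
The state is a dict: "time": time; "qpos": joint angles; "joint_velocities": joint speeds; "effort": joint torques, N m; "eef_pos": TCP position; "eef_rot": TCP orientation; "wrist_force": force on the tool from outside, world axes, zero at the start; "moment": the same for the moment, N m; "gripper_width": finger opening in m.
Only numpy, scipy, OpenCV 4.12 (cv2) and the standard library are available. Lean on these libraries where they do the work, as an engineer would, in place of code of your own. Each camera call takes 0.05 s, during which the arm holds its last target.

## Working session

There is one attempt and no reset: what is moved stays moved. The work goes in short steps, Python scripts to look and compute and a tool call to move; the robot and the scene stay as the last step left them, time stands still between calls to the robot, and variables do not carry over. Pictures are saved under pics/ and viewed, and the job is handed in when it is done.

Besides the shell and the picture viewer there is one more tool, called after ">>>" as name(argument=value, ...), one argument or row to a line, values as JSON. servo_tool: Moves the arm, as the interface text tells. Its arguments: {"type":"object","properties":{"steps":{"type":"array","items":{"type":"object","properties":{"claw":{"type":"number"},"tx":{"type":"number"},"ty":{"type":"number"},"tz":{"type":"number"},"wx":{"type":"number"},"wy":{"type":"number"},"wz":{"type":"number"}}}}},"required":["steps"]}

```bash
mkdir -p pics; python3 - <<'E'
from workcell import ctrl
import cv2,pickle,numpy as np
print(ctrl.state(), ctrl.nose_length)
for n in ("top","side","wrist"):
    s=ctrl.snapshot(n); cv2.imwrite(f"pics/{n}0.png",s["image"]); pickle.dump(s,open(f"pics/{n}0.pkl","wb"))
    print(n,s["mtx"].tolist() if hasattr(s["mtx"],'tolist') else s["mtx"],s["dist"],s["eye"],s["attitude"])
E
```

```text
{'time': 0.0, 'qpos': array([ 7.43134233e+01,  7.24247167e+00, -2.32730657e+00,  8.05244679e+01,
        1.21158245e-03,  9.00028863e+01]), 'joint_velocities': array([-0.0646072 , -0.04226827, -0.05683468, -0.01073093,  0.02687946,
        0.02783932]), 'effort': array([-1.65593719e-04, -4.35909390e+01,  3.52928174e+01,  1.71539211e-02,
        6.91381706e-05, -5.98719325e-06]), 'eef_pos': array([0.14182073, 0.50502173, 0.2156103 ]), 'eef_rot': array([-1.79905754e+02, -1.20683319e-03,  1.64310535e+02]), 'wrist_force': array([0.10379082, 0.5432873 , 0.16683712]), 'moment': array([ 0.00100939, -0.0374411 , -0.03692648]), 'gripper_width': 0.08517236880837938} 0.017
top [[432.7635705182142, 0.0, 252.56023672422498], [0.0, 432.7635705182142, 192.4535545070646], [0.0, 0.0, 1.0]] [0.00282069 0.         0.         0.         0.        ] [0.29912708 0.14689984 1.32964301] [-169.89134685   -0.32080779  -88.96164584]
side [[473.67459417589396, 0.0, 266.8533983839737], [0.0, 473.67459417589396, 189.68933964806376], [0.0, 0.0, 1.0]] [-0.09615135  0.          0.          0.          0.        ] [-0.44241163  1.09827707  0.97963804] [-124.64894518   -0.5267181  -135.84067726]
wrist [[314.59141444248905, 0.0, 253.67327150413703], [0.0, 314.59141444248905, 188.70585491220962], [0.0, 0.0, 1.0]] [-0.05205263  0.          0.          0.          0.        ] [0.07601622 0.52438386 0.37171103] [1.64384603e+02 3.39480806e-02 7.42243032e+01]
```

View pics/top0.png

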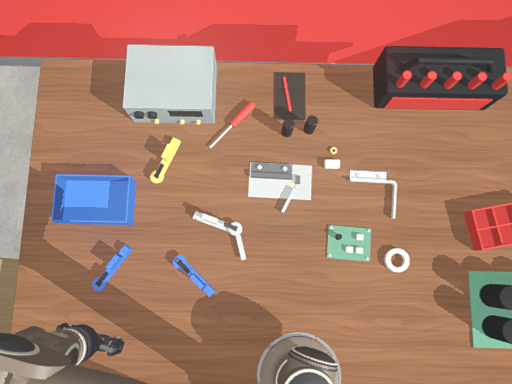

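View pics/side0.png

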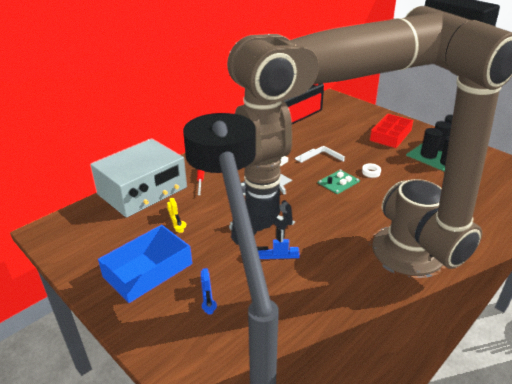

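View pics/wrist0.png

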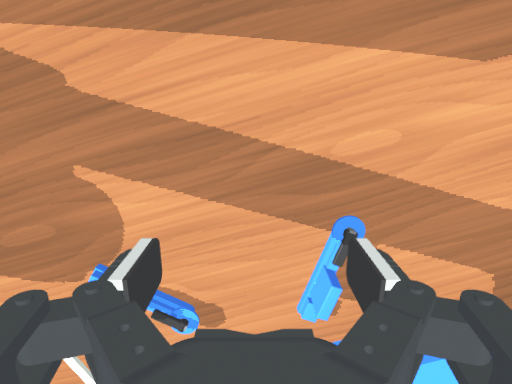

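```bash
cat > h.py <<'E'
from workcell import ctrl
import cv2,pickle,numpy as np
from scipy.spatial.transform import Rotation as R
def snap(n,name):
    s=ctrl.snapshot(n); cv2.imwrite(f"pics/{name}.png",s["image"]); pickle.dump(s,open(f"pics/{name}.pkl","wb")); return s
def load(name): return pickle.load(open(f"pics/{name}.pkl","rb"))
def cloud(s):
    h,w=s["range_z"].shape
    uv=np.stack(np.meshgrid(np.arange(w),np.arange(h)),-1).reshape(-1,1,2).astype(float)
    p=cv2.undistortPoints(uv,np.array(s["mtx"]),np.array(s["dist"])).reshape(h,w,2)
    z=s["range_z"][...,None]
    P=np.concatenate([p*z,z],-1)
    Rm=R.from_euler('xyz',s["attitude"],degrees=True).as_matrix()
    return P@Rm.T+np.array(s["eye"])
def rays_at(s,uv,z):
    p=cv2.undistortPoints(np.array(uv,float).reshape(-1,1,2),np.array(s["mtx"]),np.array(s["dist"])).reshape(-1,2)
    d=np.c_[p,np.ones(len(p))]@R.from_euler('xyz',s["attitude"],degrees=True).as_matrix().T
    e=np.array(s["eye"]); return e+d*((z-e[2])/d[:,2])[:,None]
def proj(s,P):
    Rm=R.from_euler('xyz',s["attitude"],degrees=True).as_matrix()
    q=(np.array(P)-np.array(s["eye"]))@Rm
    return cv2.projectPoints(q.reshape(-1,1,3),np.zeros(3),np.zeros(3),np.array(s["mtx"]),np.array(s["dist"]))[0].reshape(-1,2)
E
python3 - <<'E'
from h import *
s=load("top0"); P=cloud(s)
im=s["image"]
cv2.imwrite("pics/c1.png",cv2.resize(im[150:270,180:320],None,fx=5.5,fy=5,interpolation=cv2.INTER_CUBIC)[:600,:800])
cv2.imwrite("pics/c2.png",cv2.resize(im[140:280,310:430],None,fx=4.2,fy=4.2,interpolation=cv2.INTER_CUBIC))
print(P[200,320],P[270,250])
# height map
hm=np.clip(P[...,2]*255/0.09,0,255).astype(np.uint8)
cv2.imwrite("pics/hm.png",cv2.resize(cv2.applyColorMap(hm,cv2.COLORMAP_JET)[110:280,180:430],None,fx=3.2,fy=3.2,interpolation=cv2.INTER_NEAREST))
E
```

```text
[ 0.51595313 -0.06617148  0.00291666] [0.29797751 0.14717575 0.00234461]
```

View pics/c1.png

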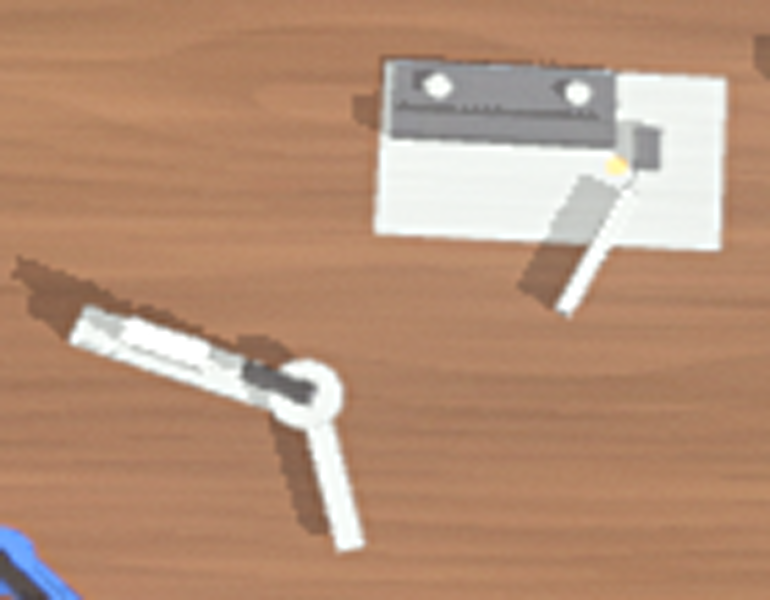

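View pics/c2.png

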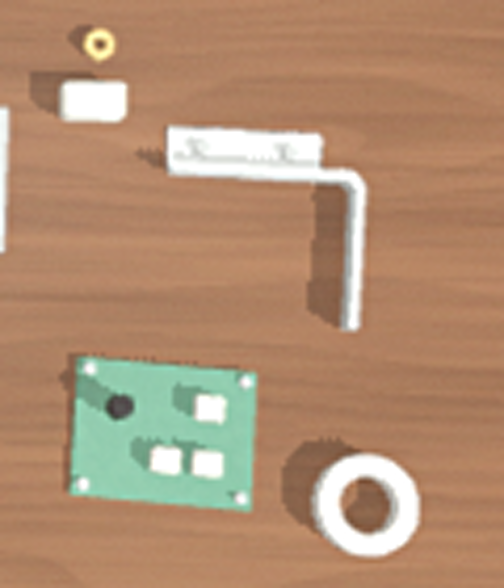

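View pics/hm.png

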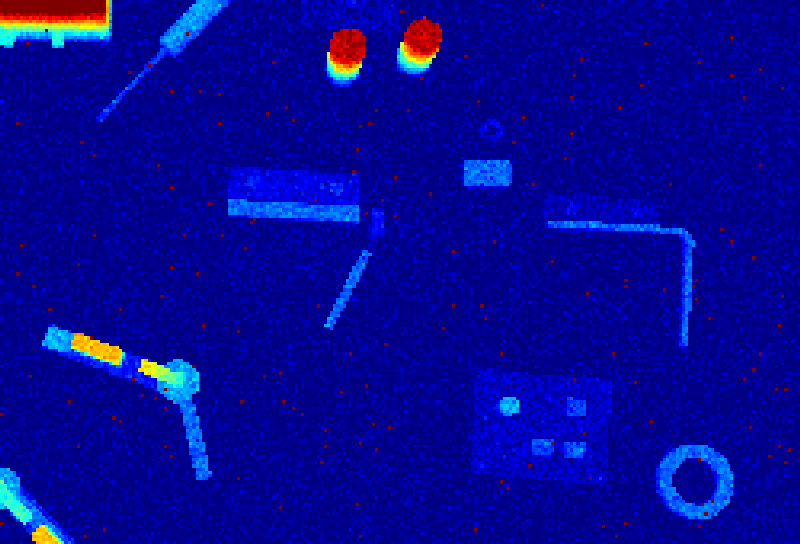

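```bash
python3 - <<'E'
from h import *
s=load("top0"); P=cloud(s); Z=cv2.medianBlur(P[...,2].astype(np.float32),3)
def reg(r0,r1,c0,c1,z0,z1,zz=None):
    m=np.zeros(Z.shape,bool); m[r0:r1,c0:c1]=True
    m&=(Z>z0)&(Z<z1)
    v,u=np.nonzero(m)
    zz=np.median(P[m][:,2]) if zz is None else zz
    Q=rays_at(s,np.c_[u,v],zz)
    return Q,zz
def line(n,Q):
    c=Q[:,:2].mean(0); w,V=np.linalg.eigh(np.cov((Q[:,:2]-c).T)); d=V[:,1]; t=(Q[:,:2]-c)@d; o=(Q[:,:2]-c)@V[:,0]
    print(n,len(Q),"c",c.round(4),"dir",d.round(4),"ang",np.degrees(np.arctan2(d[1],d[0])).round(2),"len",np.ptp(t).round(4),"wid",np.ptp(o).round(4))
for n,a,z in [("fin",(205,225,198,222,.050,.075),.062),("blade",(236,258,232,248,.010,.03),.02),
   ("legA",(176,183,352,394,.012,.03),.02),("wing",(190,220,388,400,.012,.03),.02),
   ("rail",(168,182,250,293,.014,.03),.02),("fence",(185,215,280,298,.013,.03),.02),("stop",(170,186,294,302,.006,.02),None)]:
    Q,zz=reg(*a,z); print(round(float(zz),4),end=" "); line(n,Q)
E
```

```text
0.062 fin 77 c [0.4459 0.269 ] dir [0.3225 0.9466] ang 71.19 len 0.0457 wid 0.0146
0.02 blade 107 c [0.3673 0.1778] dir [-0.9624 -0.2715] ang -164.24 len 0.0684 wid 0.0146
0.02 legA 86 c [ 0.5779 -0.2267] dir [0.0383 0.9993] ang 87.81 len 0.1268 wid 0.0064
0.02 wing 69 c [ 0.5077 -0.29  ] dir [-0.9955  0.0949] ang 174.55 len 0.0844 wid 0.0095
0.02 rail 201 c [0.5881 0.0873] dir [0.0318 0.9995] ang 88.18 len 0.1244 wid 0.0358
0.02 fence 75 c [0.5121 0.0345] dir [-0.8953  0.4456] ang 153.54 len 0.0809 wid 0.0086
0.0108 stop 36 c [0.5781 0.0051] dir [-0.9946  0.1038] ang 174.04 len 0.0292 wid 0.0124
```

```bash
cat >> h.py <<'E'
def delta(x,y,z,yaw,st=None):
    st=st or ctrl.state(); p=np.array(st["eef_pos"]); Rc=R.from_euler('xyz',st["eef_rot"],degrees=True)
    t=Rc.inv().apply(np.array([x,y,z])-p)*100
    w=(Rc.inv()*R.from_euler('xyz',[180,0,yaw],degrees=True)).as_rotvec(degrees=True)
    print("t cm",t.round(2),"w deg",w.round(2),"| at",p.round(4),np.round(st["eef_rot"],2),"F",np.round(st["wrist_force"],2),"t",round(st["time"],2))
E
python3 - <<'E'
from h import *
def solve(cA,dA,oA,cB,dB,oB):
    # line A dir +y ; x axis = rot -90 ; centre offset oA along +x; wing: dir dB, offset oB along outward
    dA=np.array(dA);dB=np.array(dB); xA=np.array([dA[1],-dA[0]]); xB=np.array([dB[1],-dB[0]]) # outward should be -x_B
    A=np.array([xA,xB]); b=np.array([xA@np.array(cA)-oA, xB@np.array(cB)+oB])
    # wing frame x = such that -x outward
    return np.linalg.solve(A,b)
# check sign: wing dir (-.9955,.0949): rot-90 -> (.0949,.9955) => +y = inward ok
o=solve([.5779,-.2267],[.0383,.9993],.0125,[.5077,-.29],[-.9955,.0949],.0125); print("sample",o)
a=np.array([.0318,.9995]); x=np.array([a[1],-a[0]])
print("fence pivot via rail? ", )
# fence centre line 14.5 outside pivot; rail width
s=load("top0"); P=cloud(s); Z=P[...,2]
for c in (258,270,282): print(c,[(r,round(float(P[r,c,0]),4),round(float(Z[r,c]),4)) for r in range(166,184)])
u=np.array([[325,160],[340,168],[284,121],[293,136],[306,117],[317,132]]);print(rays_at(s,u,.02).round(3))
E
```

```text
sample [ 0.56324347 -0.2827384 ]
fence pivot via rail? 
258 [(166, 0.6176, 0.0156), (167, 0.614, 0.0174), (168, 0.6118, 0.013), (169, 0.6105, 0.0049), (170, 0.6061, 0.01), (171, 0.6042, 0.0046), (172, 0.6008, 0.0052), (173, 0.5939, 0.0217), (174, 0.5914, 0.0187), (175, 0.5888, 0.0162), (176, 0.5854, 0.017), (177, 0.5824, 0.0165), (178, 0.5825, 0.0009), (179, 0.2991, 1.3296), (180, 0.5757, 0.0029), (181, 0.5731, -0.0001), (182, 0.5692, 0.0036), (183, 0.5666, 0.0002)]
270 [(166, 0.6208, 0.0053), (167, 0.6162, 0.0114), (168, 0.6132, 0.0104), (169, 0.6101, 0.0097), (170, 0.607, 0.0093), (171, 0.6037, 0.0098), (172, 0.6005, 0.0098), (173, 0.5946, 0.0218), (174, 0.5909, 0.0239), (175, 0.5887, 0.0195), (176, 0.5842, 0.0258), (177, 0.5817, 0.023), (178, 0.582, 0.0068), (179, 0.5797, 0.0025), (180, 0.5771, -0.0003), (181, 0.574, -0.0009), (182, 0.5702, 0.002), (183, 0.5665, 0.0044)]
282 [(166, 0.6195, 0.0137), (167, 0.6176, 0.0084), (168, 0.6151, 0.0053), (169, 0.611, 0.0092), (170, 0.6079, 0.0084), (171, 0.604, 0.0117), (172, 0.6019, 0.0068), (173, 0.5979, 0.0102), (174, 0.593, 0.0179), (175, 0.5898, 0.0179), (176, 0.5854, 0.0235), (177, 0.5829, 0.0207), (178, 0.5811, 0.0143), (179, 0.581, -0.0001), (180, 0.5779, -0.001), (181, 0.5728, 0.0086), (182, 0.5705, 0.0042), (183, 0.5683, -0.0007)]
[[ 0.64  -0.08   0.02 ]
 [ 0.615 -0.127  0.02 ]
 [ 0.765  0.048  0.02 ]
 [ 0.716  0.02   0.02 ]
 [ 0.779 -0.021  0.02 ]
 [ 0.73  -0.056  0.02 ]]
```

>>> servo_tool(
  steps=[
    {"tx":0,"ty":0,"tz":0,"wz":-10,"claw":100},
  ],
)

```text
invalid input at $.steps[0]: expected keys claw, tx, ty, tz, wx, wy, wz
```

```bash
python3 - <<'E'
from h import *
print(ctrl.state()["qpos"]); delta(.4459,.269,.11,-108.8)
E
```

```text
[ 7.43123559e+01  7.23389582e+00 -2.31154651e+00  8.05233992e+01
 -3.21782346e-03  8.99999910e+01]
t cm [-35.65 -14.5   10.6 ] w deg [-6.000e-02 -5.000e-02 -8.689e+01] | at [0.1419 0.5051 0.2158] [-179.93    0.    164.31] F [ 0.31 -0.39  0.34] t 0.15
```

>>> servo_tool(
  steps=[
    {"tx":0,"ty":0,"tz":0,"wx":0,"wy":0,"wz":-10,"claw":100},
  ],
)

```text
time: 0.28
eef_pos: [0.1419, 0.5052, 0.216]
eef_rot: [-180.0, -0.0, 174.6]
wrist_force: [-0.1, 0.9, 0.0]
gripper_width: 0.0853
```

```bash
python3 - <<'E'
from h import *
print(ctrl.state()["qpos"]); delta(.4459,.269,.11,-108.8)
E
```

```text
[ 7.43122159e+01  7.22644304e+00 -2.29867556e+00  8.05220552e+01
 -6.76546194e-04  7.97501968e+01]
t cm [-32.5  -20.63  10.61] w deg [-3.000e-02 -4.000e-02 -7.664e+01] | at [0.1419 0.5052 0.216 ] [-1.7995e+02 -1.0000e-02  1.7456e+02] F [-0.09  0.92  0.02] t 0.28
```

>>> servo_tool(
  steps=[
    {"tx":-32.5,"ty":-20.6,"tz":7.6,"wx":0,"wy":0,"wz":-76.8,"claw":100},
    {"tx":-32.5,"ty":-20.6,"tz":7.6,"wx":0,"wy":0,"wz":-76.8,"claw":100},
    {"tx":-32.5,"ty":-20.6,"tz":7.6,"wx":0,"wy":0,"wz":-76.8,"claw":100},
    {"tx":-32.5,"ty":-20.6,"tz":7.6,"wx":0,"wy":0,"wz":-76.8,"claw":100},
    {"tx":-32.5,"ty":-20.6,"tz":7.6,"wx":0,"wy":0,"wz":-76.8,"claw":100},
    {"tx":-32.5,"ty":-20.6,"tz":7.6,"wx":0,"wy":0,"wz":-76.8,"claw":100},
    {"tx":-32.5,"ty":-20.6,"tz":7.6,"wx":0,"wy":0,"wz":-76.8,"claw":100},
    {"tx":-32.5,"ty":-20.6,"tz":7.6,"wx":0,"wy":0,"wz":-76.8,"claw":100},
    {"tx":-32.5,"ty":-20.6,"tz":7.6,"wx":0,"wy":0,"wz":-76.8,"claw":100},
  ],
)

```text
time: 1.4
eef_pos: [0.4451, 0.2675, 0.1398]
eef_rot: [180.0, -0.0, -109.1]
wrist_force: [0.0, 0.5, 0.6]
gripper_width: 0.0857
```

```bash
python3 - <<'E'
from h import *
print(ctrl.state()["qpos"]); delta(.4459,.269,.11,-108.8)
snap("wrist","w1")
E
```

```text
[ 3.09970891e+01  7.27036123e+00 -1.18031536e+01  7.09926007e+01
  7.28843987e-03 -3.99196381e+01]
t cm [-0.17 -0.02  2.98] w deg [ 0.05 -0.05 -0.28] | at [0.4451 0.2675 0.1398] [ 1.7995e+02 -5.0000e-02 -1.0908e+02] F [0.01 0.46 0.57] t 1.4
```

View pics/w1.png

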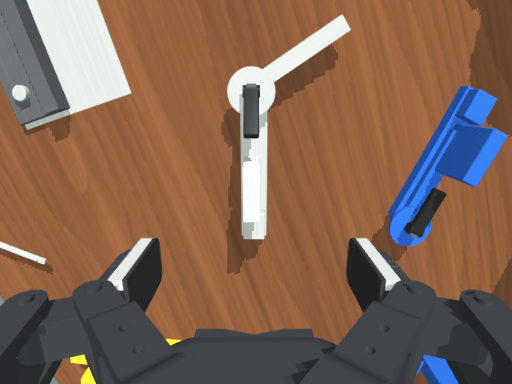

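```bash
python3 - <<'E'
from h import *
s=load("w1"); P=cloud(s); print(s["eye"],s["attitude"])
print(proj(s,[[.4451,.2675,.062],[.4451,.2675,.02],[.4459,.269,.062]]))
Z=P[...,2]
m=np.zeros(Z.shape,bool); m[140:230,230:275]=1; m&=(Z>.055)&(Z<.07)
Q=P[m]; print(len(Q),np.median(Q[:,2])); v,u=np.nonzero(m); Q=rays_at(s,np.c_[u,v],.062)
c=Q[:,:2].mean(0); d=np.linalg.eigh(np.cov((Q[:,:2]-c).T))[1][:,1]; r=cv2.minAreaRect(Q[:,:2].astype(np.float32)*1000); print(c,np.degrees(np.arctan2(d[1],d[0])),r)
print(P[300,200], P[60,400],P[90,240])
E
```

```text
[0.42289647 0.20352264 0.29589954] [ 1.64341122e+02 -9.76710727e-02  1.60826369e+02]
[[253.21028309 191.38760244]
 [253.19692513 178.44620226]
 [252.87202622 193.46823589]]
1015 0.06037328085024399
[0.44753181 0.26816368] 70.83123940336031 ((447.73779296875, 268.5652160644531), (45.30387496948242, 13.485426902770996), 70.80207061767578)
[ 0.54727201  0.38306454 -0.00151946] [ 0.2865367   0.21223415 -0.00085542] [0.4303024  0.19163962 0.02334781]
```

```bash
python3 - <<'E'
from h import *
delta(.4468,.2686,.046,-109.0)
E
```

```text
t cm [-0.12 -0.17  9.41] w deg [ 0.03 -0.03 -0.1 ] | at [0.4448 0.268  0.1401] [ 1.7997e+02 -3.0000e-02 -1.0910e+02] F [ 0.31 -0.05  0.52] t 1.45
```

>>> servo_tool(
  steps=[
    {"tx":-0.1,"ty":-0.2,"tz":5,"wx":0,"wy":0,"wz":0,"claw":100},
    {"tx":-0.1,"ty":-0.2,"tz":9.4,"wx":0,"wy":0,"wz":0,"claw":100},
    {"tx":-0.1,"ty":-0.2,"tz":9.4,"wx":0,"wy":0,"wz":0,"claw":100},
    {"tx":-0.1,"ty":-0.2,"tz":9.4,"wx":0,"wy":0,"wz":0,"claw":0},
    {"tx":-0.1,"ty":-0.2,"tz":9.4,"wx":0,"wy":0,"wz":0,"claw":0},
    {"tx":-0.1,"ty":-0.2,"tz":9.4,"wx":0,"wy":0,"wz":0,"claw":0},
    {"tx":-0.1,"ty":-0.2,"tz":9.4,"wx":0,"wy":0,"wz":0,"claw":0},
    {"tx":-0.1,"ty":-0.2,"tz":9.4,"wx":0,"wy":0,"wz":0,"claw":0},
  ],
)

```text
time: 2.45
eef_pos: [0.4476, 0.2688, 0.0472]
eef_rot: [-180.0, 0.1, -108.9]
wrist_force: [-0.6, -0.0, 6.2]
gripper_width: -0.0001
```

```bash
python3 - <<'E'
from h import *
snap("wrist","w2")
print(ctrl.state())
E
```

```text
{'time': 2.5, 'qpos': array([ 3.09821992e+01,  1.00127313e+01, -2.05677354e+01,  5.93417131e+01,
        1.38561260e-02, -4.01210798e+01]), 'joint_velocities': array([-0.03429596,  0.09129606, -0.05973715, -0.02817035, -0.00551301,
       -0.07835813]), 'effort': array([-1.22752036e-01, -4.16200662e+01,  3.08977425e+01, -1.85519289e-01,
       -8.69609811e-02,  2.39487279e-03]), 'eef_pos': array([0.44758066, 0.26883193, 0.04717899]), 'eef_rot': array([-1.79960448e+02,  6.84367900e-02, -1.08896688e+02]), 'wrist_force': array([0.49089224, 0.19066007, 5.47942923]), 'moment': array([0.02123981, 0.11897552, 0.02614853]), 'gripper_width': 3.58236130610946e-05}
```

View pics/w2.png

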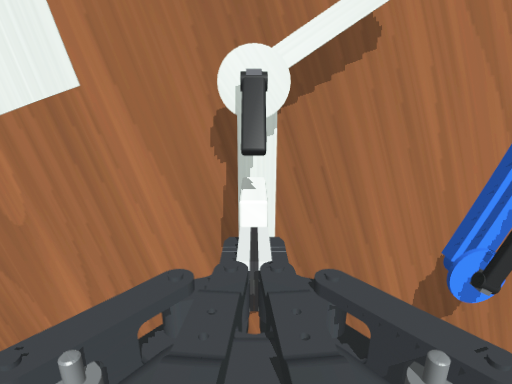

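```bash
python3 - <<'E'
from h import *
s=load("w2"); P=cloud(s); print(s["eye"],s["attitude"])
print(proj(s,[[.4476,.2688,.047],[.4476,.2688,.030],[.4476,.2688,.062]]))
for r in range(60,340,10): print(r,[tuple(P[r,c].round(4)) for c in (230,255,275)])
E
```

```text
[0.42523843 0.20459854 0.20309026] [ 1.64223223e+02 -5.90270497e-03  1.61014190e+02]
[[253.16234077 231.52522172]
 [253.20432198 219.90392738]
 [253.11803207 243.80621476]]
60 [(np.float64(0.4304), np.float64(0.1806), np.float64(0.0235)), (np.float64(0.4177), np.float64(0.185), np.float64(0.023)), (np.float64(0.4076), np.float64(0.1885), np.float64(0.0237))]
70 [(np.float64(0.4321), np.float64(0.1855), np.float64(0.0237)), (np.float64(0.4198), np.float64(0.1908), np.float64(0.035)), (np.float64(0.4091), np.float64(0.1933), np.float64(0.023))]
80 [(np.float64(0.4339), np.float64(0.1903), np.float64(0.0236)), (np.float64(0.4214), np.float64(0.1955), np.float64(0.0377)), (np.float64(0.4109), np.float64(0.1983), np.float64(0.0249))]
90 [(np.float64(0.4357), np.float64(0.1952), np.float64(0.0233)), (np.float64(0.423), np.float64(0.2002), np.float64(0.0401)), (np.float64(0.4124), np.float64(0.2033), np.float64(0.0238))]
100 [(np.float64(0.4375), np.float64(0.2003), np.float64(0.0239)), (np.float64(0.4246), np.float64(0.2047), np.float64(0.0434)), (np.float64(0.4141), np.float64(0.2083), np
[... 3714 characters left out ...]
, (np.float64(0.4492), np.float64(0.2758), np.float64(0.0973)), (np.float64(0.4366), np.float64(0.2553), np.float64(0.1304))]
310 [(np.float64(0.4478), np.float64(0.2515), np.float64(0.1345)), (np.float64(0.4505), np.float64(0.2797), np.float64(0.0979)), (np.float64(0.4368), np.float64(0.2548), np.float64(0.1351))]
320 [(np.float64(0.4474), np.float64(0.2514), np.float64(0.1387)), (np.float64(0.4774), np.float64(0.3594), np.float64(-0.0014)), (np.float64(0.4371), np.float64(0.2551), np.float64(0.1385))]
330 [(np.float64(0.4473), np.float64(0.2517), np.float64(0.1419)), (np.float64(0.4804), np.float64(0.3683), np.float64(-0.0014)), (np.float64(0.4377), np.float64(0.2568), np.float64(0.1399))]
```

```bash
python3 - <<'E'
from h import *
s=load("w2"); im=s["image"]
cv2.imwrite("pics/c3.png",cv2.resize(im[150:330,190:320],None,fx=4,fy=3.3,interpolation=cv2.INTER_CUBIC)[:600])
s=snap("side","s2"); cv2.imwrite("pics/s2c.png",cv2.resize(s["image"][150:300,200:350],None,fx=4,fy=4,interpolation=cv2.INTER_CUBIC))
E
```

```text
(no output)
```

View pics/c3.png

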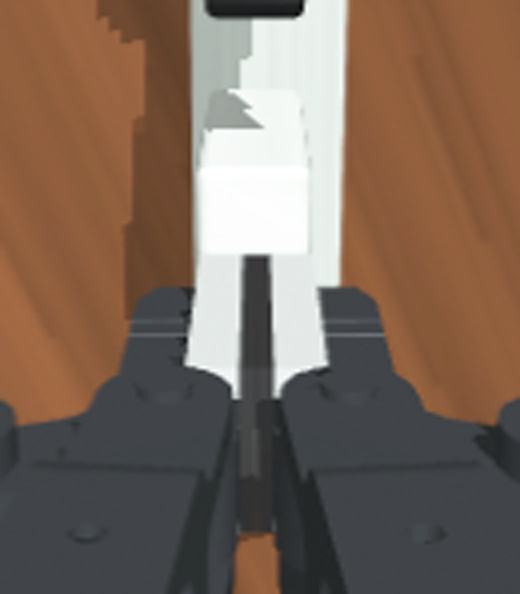

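View pics/s2.png

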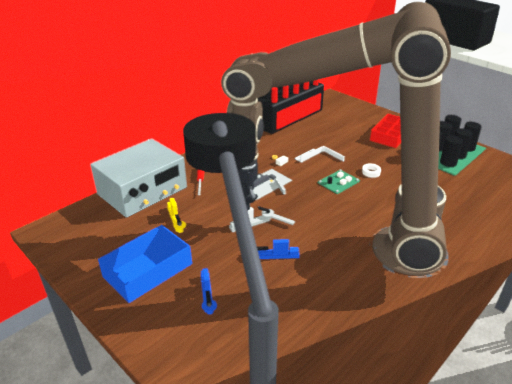

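```bash
python3 - <<'E'
from h import *
s=load("w1"); P=cloud(s)
for r,c in [(242,150),(250,145),(250,155),(270,150),(290,120),(290,158),(242,358),(270,360),(290,360)]: print(r,c,P[r,c].round(4), s["range_z"][r,c])
s=load("w2"); P=cloud(s); print()
for r in range(222,300,6): print(r,[tuple(P[r,c].round(3).tolist()) for c in (226,234,240,246,250,254,258,262,268,272,280)])
s=load("s2"); P=cloud(s)
im=s["image"]; cv2.imwrite("pics/s2c.png",cv2.resize(im[140:250,210:310],None,fx=6,fy=5.4,interpolation=cv2.INTER_CUBIC))
E
```

```text
242 150 [0.4827 0.2432 0.1752] 0.13158485
250 145 [0.4831 0.2438 0.1813] 0.12590367
250 155 [0.483  0.2478 0.1737] 0.13421635
270 150 [0.4853 0.253  0.1806] 0.12905753
290 120 [0.4858 0.2468 0.2038] 0.105187654
290 158 [ 5.854e-01  3.559e-01 -3.000e-04] 0.33825675
242 358 [0.3998 0.2725 0.1744] 0.13259543
270 360 [0.4039 0.2789 0.1848] 0.12459251
290 360 [0.4063 0.2865 0.1867] 0.1248883

222 [(0.47, 0.276, -0.003), (0.465, 0.278, -0.002), (0.45, 0.256, 0.061), (0.447, 0.257, 0.061), (0.445, 0.258, 0.061), (0.444, 0.259, 0.06), (0.442, 0.259, 0.061), (0.44, 0.26, 0.061), (0.441, 0.281, 0.011), (0.439, 0.282, 0.01), (0.435, 0.288, -0.002)]
228 [(0.472, 0.28, -0.002), (0.467, 0.282, -0.003), (0.45, 0.257, 0.067), (0.447, 0.258, 0.066), (0.446, 0.259, 0.067), (0.444, 0.259, 0.066), (0.442, 0.259, 0.068), (0.44, 0.26, 0.067), (0.443, 0.284, 0.011), (0.44, 0.285, 0.012), (0.436, 0.292, -0.002)]
234 [(0.473, 0.284, -0.001), (0.468, 0.286, -0.001), (0.45, 0.257, 0.073), (0.447, 0.258, 0.074), (0.445, 0.258, 0.074), (0.444, 0.259, 0.074), (0.442, 0.26, 0.073), (0.44, 0.26, 0.073), (0.438, 0.2
[... 1888 characters left out ...]
, 0.113), (0.447, 0.259, 0.111), (0.448, 0.267, 0.098), (0.447, 0.268, 0.098), (0.445, 0.266, 0.102), (0.441, 0.26, 0.113), (0.439, 0.26, 0.114), (0.438, 0.26, 0.114), (0.436, 0.261, 0.113)]
288 [(0.452, 0.255, 0.117), (0.45, 0.256, 0.117), (0.448, 0.257, 0.117), (0.448, 0.262, 0.11), (0.449, 0.269, 0.098), (0.448, 0.27, 0.098), (0.445, 0.268, 0.102), (0.442, 0.26, 0.115), (0.439, 0.259, 0.117), (0.438, 0.26, 0.118), (0.436, 0.261, 0.117)]
294 [(0.449, 0.251, 0.127), (0.448, 0.253, 0.126), (0.446, 0.254, 0.125), (0.449, 0.265, 0.109), (0.45, 0.272, 0.098), (0.448, 0.272, 0.098), (0.446, 0.269, 0.104), (0.443, 0.263, 0.114), (0.438, 0.255, 0.128), (0.437, 0.255, 0.127), (0.435, 0.257, 0.127)]
```

View pics/s2c.png

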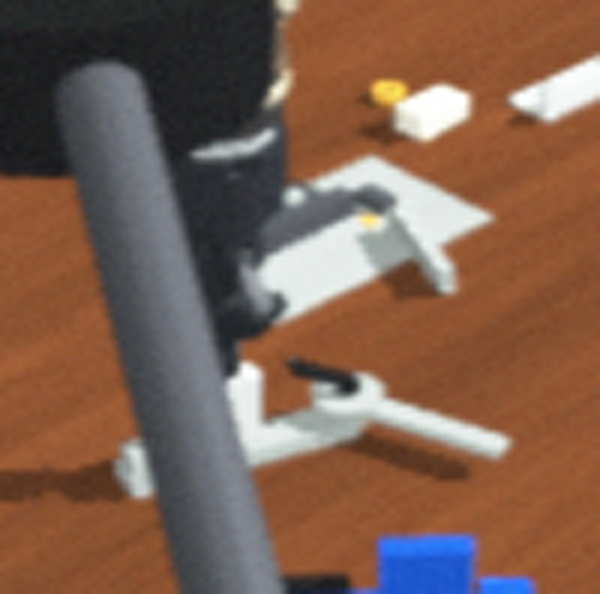

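>>> servo_tool(
  steps=[
    {"tx":0,"ty":0,"tz":-2,"wx":0,"wy":0,"wz":0,"claw":0},
    {"tx":0,"ty":0,"tz":-3,"wx":0,"wy":0,"wz":0,"claw":100},
    {"tx":0,"ty":0,"tz":-3,"wx":0,"wy":0,"wz":0,"claw":100},
    {"tx":0,"ty":0,"tz":-3,"wx":0,"wy":0,"wz":0,"claw":100},
    {"tx":0,"ty":0,"tz":-3,"wx":0,"wy":0,"wz":0,"claw":100},
  ],
)

```text
time: 3.18
eef_pos: [0.4468, 0.2683, 0.0757]
eef_rot: [180.0, -0.1, -108.9]
wrist_force: [0.8, 0.6, -0.4]
gripper_width: 0.0726
```

```bash
python3 - <<'E'
from h import *
s=snap("wrist","w3"); P=cloud(s); Z=P[...,2]
m=np.zeros(Z.shape,bool); m[140:260,225:280]=1; m&=(Z>.055)&(Z<.066)
v,u=np.nonzero(m); Q=rays_at(s,np.c_[u,v],.062)
r=cv2.minAreaRect(Q[:,:2].astype(np.float32)*1000); print(len(Q),Q[:,:2].mean(0),r)
delta(r[0][0]/1000,r[0][1]/1000,.012,-109)
E
```

```text
1903 [0.44614689 0.26429388] ((443.4220886230469, 256.5817565917969), (70.401123046875, 13.684404373168945), 70.51136016845703)
t cm [ 1.22 -0.06  6.38] w deg [ 0.04 -0.05  0.11] | at [0.4468 0.2683 0.0757] [ 1.7996e+02 -5.0000e-02 -1.0889e+02] F [-0.9  -0.06 -0.18] t 3.23
```

View pics/w3.png

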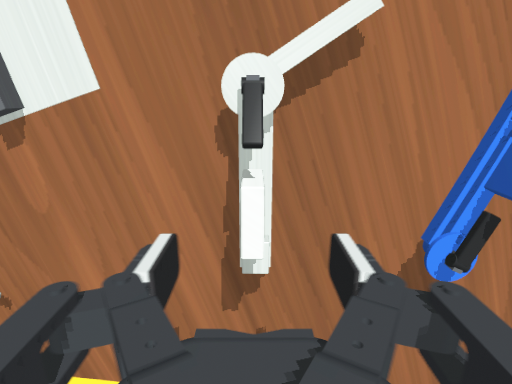

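>>> servo_tool(
  steps=[
    {"tx":0,"ty":0,"tz":3,"wx":0,"wy":0,"wz":0,"claw":100},
    {"tx":0,"ty":0,"tz":6.4,"wx":0,"wy":0,"wz":0,"claw":100},
    {"tx":0,"ty":0,"tz":6.4,"wx":0,"wy":0,"wz":0,"claw":100},
    {"tx":0,"ty":0,"tz":6.4,"wx":0,"wy":0,"wz":0,"claw":0},
    {"tx":0,"ty":0,"tz":6.4,"wx":0,"wy":0,"wz":0,"claw":0},
    {"tx":0,"ty":0,"tz":6.4,"wx":0,"wy":0,"wz":0,"claw":0},
    {"tx":0,"ty":0,"tz":6.4,"wx":0,"wy":0,"wz":0,"claw":0},
    {"tx":0,"ty":0,"tz":6.4,"wx":0,"wy":0,"wz":0,"claw":0},
  ],
)

```text
time: 4.22
eef_pos: [0.4477, 0.2688, 0.0131]
eef_rot: [-179.9, 0.1, -108.9]
wrist_force: [-1.1, -1.7, 4.7]
gripper_width: 0.0133
```

```bash
python3 - <<'E'
from h import *
s=snap("wrist","w4"); delta(.45,.27,.1,-109)
E
```

```text
t cm [-0.2  -0.19 -8.69] w deg [-0.06  0.05  0.11] | at [0.4477 0.2688 0.0131] [-1.7994e+02  5.0000e-02 -1.0889e+02] F [-0.32 -1.45  5.22] t 4.28
```

View pics/w4.png

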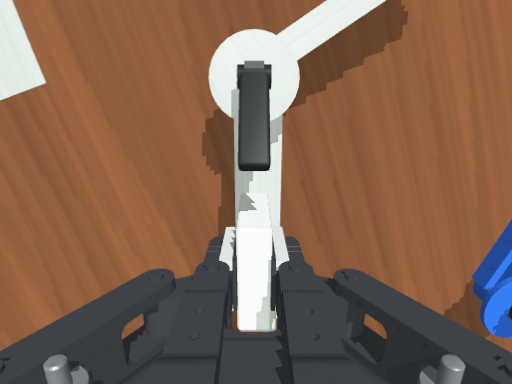

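```bash
python3 - <<'E'
from h import *
delta(.5608,-.1235,.068,-92)
E
```

```text
t cm [ 33.44 -23.41  -5.5 ] w deg [ -0.07   0.04 -16.89] | at [0.4477 0.2688 0.0131] [-1.7994e+02  5.0000e-02 -1.0889e+02] F [-0.32 -1.45  5.22] t 4.28
```

>>> servo_tool(
  steps=[
    {"tx":0,"ty":0,"tz":-3,"wx":0,"wy":0,"wz":0,"claw":0},
    {"tx":0,"ty":0,"tz":-5.5,"wx":0,"wy":0,"wz":0,"claw":0},
    {"tx":0,"ty":0,"tz":-5.5,"wx":0,"wy":0,"wz":0,"claw":0},
  ],
)

```text
time: 4.65
eef_pos: [0.4477, 0.269, 0.0681]
eef_rot: [-179.9, 0.1, -108.9]
wrist_force: [0.5, 0.3, -6.3]
gripper_width: 0.0132
```

```bash
python3 - <<'E'
from h import *
delta(.5608,-.1235,.068,-92)
E
```

```text
t cm [ 3.347e+01 -2.340e+01 -1.000e-02] w deg [ -0.07   0.08 -16.89] | at [0.4477 0.269  0.0681] [-1.7994e+02  9.0000e-02 -1.0888e+02] F [ 0.46  0.31 -6.32] t 4.65
```

Gauge lifted. Carrying to the bracket side.

>>> servo_tool(
  steps=[
    {"tx":3,"ty":-2,"tz":0,"wx":0,"wy":0,"wz":-2,"claw":0},
    {"tx":7.5,"ty":-5.2,"tz":0,"wx":0,"wy":0,"wz":-4,"claw":0},
    {"tx":12.2,"ty":-8.5,"tz":0,"wx":0,"wy":0,"wz":-6,"claw":0},
    {"tx":17,"ty":-11.9,"tz":0,"wx":0,"wy":0,"wz":-9,"claw":0},
    {"tx":21.7,"ty":-15.2,"tz":0,"wx":0,"wy":0,"wz":-12,"claw":0},
    {"tx":26.4,"ty":-18.5,"tz":0,"wx":0,"wy":0,"wz":-14,"claw":0},
    {"tx":30.5,"ty":-21.3,"tz":0,"wx":0,"wy":0,"wz":-16,"claw":0},
    {"tx":33.5,"ty":-23.4,"tz":0,"wx":0,"wy":0,"wz":-16.9,"claw":0},
    {"tx":33.5,"ty":-23.4,"tz":0,"wx":0,"wy":0,"wz":-16.9,"claw":0},
    {"tx":33.5,"ty":-23.4,"tz":0,"wx":0,"wy":0,"wz":-16.9,"claw":0},
  ],
)

```text
time: 5.9
eef_pos: [0.5588, -0.1237, 0.0654]
eef_rot: [179.8, 0.1, -92.0]
wrist_force: [0.0, -0.1, -5.8]
gripper_width: 0.0133
```

```bash
python3 - <<'E'
from h import *
delta(.5608,-.1235,.068,-92)
snap("wrist","w5");snap("top","t5")
E
```

```text
t cm [-0.03 -0.2  -0.26] w deg [ 0.19  0.07 -0.01] | at [ 0.5588 -0.1237  0.0654] [ 1.7981e+02  7.0000e-02 -9.2010e+01] F [ 0.03 -0.12 -5.8 ] t 5.9
```

View pics/w5.png

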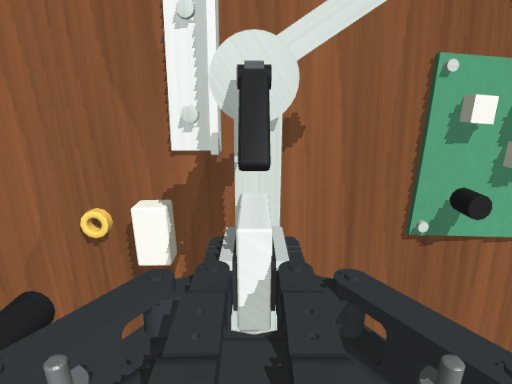

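View pics/t5.png

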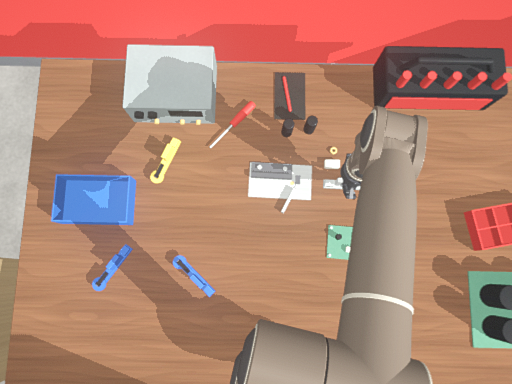

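```bash
python3 - <<'E'
from h import *
s=load("w5"); P=cloud(s); Z=P[...,2]
for r in (20,60,100,140): print(r,[(c,round(float(Z[r,c]),3)) for c in range(204,232,2)])
pts=[]
for r in range(5,148,4):
    m=[c for c in range(205,226) if .014<Z[r,c]<.026]
    if m: pts.append((max(m)+.5,r))
Q=rays_at(s,pts,.02)[:,:2]
l=cv2.fitLine(Q.astype(np.float32),cv2.DIST_HUBER,0,.001,.001).ravel(); d=l[:2]*np.sign(l[1]); print(len(Q),"inner edge ang",np.degrees(np.arctan2(d[1],d[0])),"pt",l[2:])
print(l[2]+d[0]/d[1]*(-.2827-l[3]), "x of inner face at y=-.2827; resid",np.std((Q-l[2:])@[d[1],-d[0]]))
# gauge in hand: stock side edges, fin
E
```

```text
20 [(204, 0.002), (206, 0.001), (208, 0.019), (210, 0.018), (212, 0.019), (214, 0.017), (216, 0.013), (218, 0.0), (220, -0.001), (222, -0.002), (224, -0.001), (226, -0.003), (228, -0.002), (230, -0.002)]
60 [(204, 0.001), (206, 0.003), (208, 0.018), (210, 0.018), (212, 0.075), (214, 0.076), (216, 0.076), (218, 0.075), (220, 0.077), (222, 0.076), (224, 0.076), (226, 0.074), (228, 0.074), (230, 0.076)]
100 [(204, 0.001), (206, 0.004), (208, 0.003), (210, 0.018), (212, 0.018), (214, 0.076), (216, 0.074), (218, 0.075), (220, 0.076), (222, 0.076), (224, 0.076), (226, 0.076), (228, 0.075), (230, 0.077)]
140 [(204, 0.002), (206, 0.002), (208, 0.003), (210, 0.018), (212, 0.019), (214, 0.018), (216, 0.02), (218, 0.015), (220, 0.002), (222, -0.001), (224, -0.002), (226, -0.001), (228, -0.001), (230, -0.001)]
33 inner edge ang 87.09099 pt [ 0.578146  -0.2005106]
0.5739695 x of inner face at y=-.2827; resid 0.0016995565839115216
```

```bash
python3 - <<'E'
from h import *
s=load("w5"); P=cloud(s); Z=P[...,2]
for side in ("in","out"):
    pts=[]
    for r in list(range(2,36,2))+list(range(118,148,2)):
        m=[c for c in range(205,226) if .0145<Z[r,c]<.026]
        if m: pts.append((max(m)+.5 if side=="in" else min(m)-.5,r))
    Q=rays_at(s,pts,.02)[:,:2]
    l=cv2.fitLine(Q.astype(np.float32),cv2.DIST_HUBER,0,.001,.001).ravel(); d=l[:2]*np.sign(l[1]); print(side,len(Q),np.degrees(np.arctan2(d[1],d[0])),l[2:],"x at -.2827",l[2]+d[0]/d[1]*(-.2827-l[3]), "res",np.std((Q-l[2:])@[d[1],-d[0]]))
# gauge: stock side faces. stock top z = bottom+.012
fin=(Z>.108)&(Z<.122); fin[:190]=0; fin[330:]=0; fin[:,:230]=0; fin[:,280:]=0
v,u=np.nonzero(fin); Q=rays_at(s,np.c_[u,v],np.median(P[fin][:,2]))
print("fin",len(Q),np.median(P[fin][:,2]),cv2.minAreaRect((Q[:,:2]*1000).astype(np.float32)))
dm=(Z>.072)&(Z<.080); dm[130:]=0; dm[:,:205]=0; dm[:,302:]=0
v,u=np.nonzero(dm); Q=rays_at(s,np.c_[u,v],np.median(P[dm][:,2])); print("disc",np.median(P[dm][:,2]),cv2.minEnclosingCircle((Q[:,:2]*1000).astype(np.float32)))
st=(Z>.058)&(Z<.068); st[185:]=0; st[:115]=0;st[:,:225]=0; st[:,290:]=0
for nm in (max,min):
    pts=[]
    for r in range(120,184,3):
        c=np.nonzero(st[r])[0]
        if len(c)>5: pts.append((nm(c)+(.5 if nm is max else -.5),r))
    Q=rays_at(s,pts,.0645)[:,:2]; l=cv2.fitLine(Q.astype(np.float32),cv2.DIST_HUBER,0,.001,.001).ravel(); d=l[:2]*np.sign(l[1]); print("stock",nm.__name__,np.degrees(np.arctan2(d[1],d[0])),l[2:],d)
print("TCP",ctrl.state()["eef_pos"])
E
```

```text
in 32 87.48456 [ 0.57788295 -0.21031961] x at -.2827 0.5747032 res 0.00022618488163915463
out 32 87.62051 [ 0.5832705 -0.210544 ] x at -.2827 0.58027214 res 0.00017795791886909544
fin 4402 0.11290785019522784 ((558.71240234375, -123.9543228149414), (47.13393020629883, 18.914159774780273), 86.62263488769531)
disc 0.07567532715558965 ((553.3036499023438, -205.37086486816406), 24.735708236694336)
stock max 87.981285 [ 0.5435128  -0.16314316] [0.03522581 0.9993794 ]
stock min 86.953636 [ 0.5670124  -0.17148831] [0.05314392 0.9985869 ]
TCP [ 0.55921238 -0.12310741  0.06632796]
```

>>> servo_tool(
  steps=[
    {"tx":0,"ty":0,"tz":2.5,"wx":0,"wy":0,"wz":0.2,"claw":0},
    {"tx":0,"ty":0,"tz":4.6,"wx":0,"wy":0,"wz":0.3,"claw":0},
    {"tx":0,"ty":0,"tz":5.1,"wx":0,"wy":0,"wz":0.3,"claw":0},
    {"tx":0,"ty":0,"tz":5.3,"wx":0,"wy":0,"wz":0.3,"claw":0},
    {"tx":0,"ty":0,"tz":5.3,"wx":0,"wy":0,"wz":0.3,"claw":0},
  ],
)

```text
time: 6.62
eef_pos: [0.5607, -0.124, 0.0152]
eef_rot: [-179.9, -0.0, -92.3]
wrist_force: [0.2, 0.2, -5.4]
gripper_width: 0.0134
```

```bash
python3 - <<'E'
from h import *
delta(.5608,-.1235,.012,-92)
snap("wrist","w6")
E
```

```text
t cm [-0.05 -0.01  0.32] w deg [-0.07 -0.01 -0.26] | at [ 0.5607 -0.124   0.0152] [-1.7993e+02 -1.0000e-02 -9.2260e+01] F [ 0.23  0.23 -5.44] t 6.62
```

View pics/w6.png

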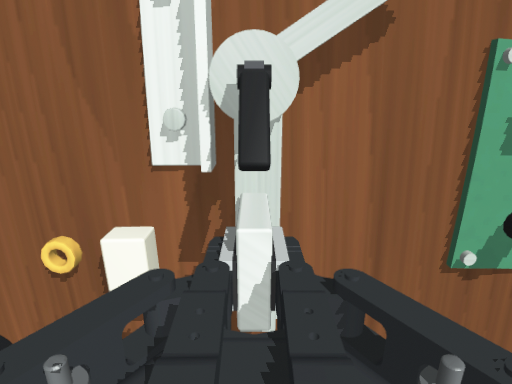

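>>> servo_tool(
  steps=[
    {"tx":0,"ty":0,"tz":0.2,"wx":0,"wy":0,"wz":0,"claw":0},
    {"tx":0,"ty":0,"tz":0.25,"wx":0,"wy":0,"wz":0,"claw":0},
    {"tx":0,"ty":0,"tz":0.25,"wx":0,"wy":0,"wz":0,"claw":0},
  ],
)

```text
time: 7.05
eef_pos: [0.561, -0.1244, 0.0131]
eef_rot: [-179.9, -0.0, -92.3]
wrist_force: [-1.3, 0.9, 4.9]
gripper_width: 0.0131
```

>>> servo_tool(
  steps=[
    {"tx":1,"ty":0,"tz":-0.1,"wx":0,"wy":0,"wz":0,"claw":0},
    {"tx":2.5,"ty":-0.2,"tz":-0.1,"wx":0,"wy":0,"wz":0,"claw":0},
    {"tx":4,"ty":-0.4,"tz":-0.1,"wx":0,"wy":0,"wz":0,"claw":0},
    {"tx":5.5,"ty":-0.5,"tz":-0.1,"wx":0,"wy":0,"wz":0,"claw":0},
    {"tx":6.5,"ty":-0.5,"tz":-0.1,"wx":0,"wy":0,"wz":0,"claw":0},
    {"tx":6.5,"ty":-0.5,"tz":-0.1,"wx":0,"wy":0,"wz":0,"claw":0},
  ],
)

```text
time: 7.8
eef_pos: [0.5627, -0.1915, 0.0131]
eef_rot: [-180.0, -0.1, -92.4]
wrist_force: [-0.3, -3.6, 3.3]
gripper_width: 0.0132
```

```bash
python3 - <<'E'
from h import *
delta(.5608,-.1235,.012,-92)
snap("wrist","w7")
E
```

```text
t cm [-6.78  0.47  0.1 ] w deg [-0.03 -0.15 -0.39] | at [ 0.5627 -0.1915  0.0131] [-1.7997e+02 -1.5000e-01 -9.2390e+01] F [-0.29 -3.63  3.34] t 7.8
```

View pics/w7.png

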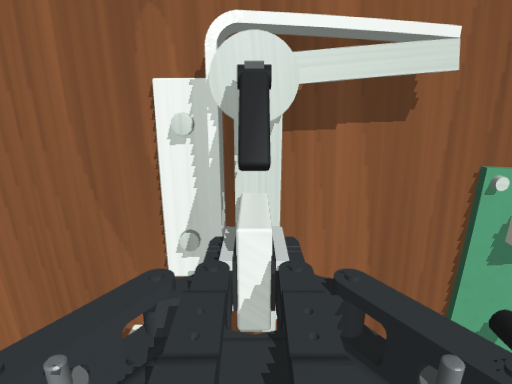

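>>> servo_tool(
  steps=[
    {"tx":0.6,"ty":-0.2,"tz":0,"wx":0,"wy":0,"wz":0,"claw":0},
    {"tx":1.0,"ty":-0.4,"tz":0,"wx":0,"wy":0,"wz":0,"claw":0},
    {"tx":1.2,"ty":-0.4,"tz":0,"wx":0,"wy":0,"wz":0,"claw":0},
    {"tx":1.2,"ty":-0.4,"tz":0,"wx":0,"wy":0,"wz":0,"claw":0},
  ],
)

```text
time: 8.35
eef_pos: [0.566, -0.2006, 0.0131]
eef_rot: [-180.0, 0.1, -92.2]
wrist_force: [-0.1, 3.9, 5.1]
gripper_width: 0.0132
```

```bash
python3 - <<'E'
from h import *
delta(.5608,-.1235,.012,-92)
snap("wrist","w8")
E
```

```text
t cm [-7.69  0.82  0.12] w deg [-0.    0.05 -0.24] | at [ 0.566  -0.2006  0.0131] [-1.800e+02  5.000e-02 -9.224e+01] F [-0.06  3.91  5.09] t 8.35
```

View pics/w8.png

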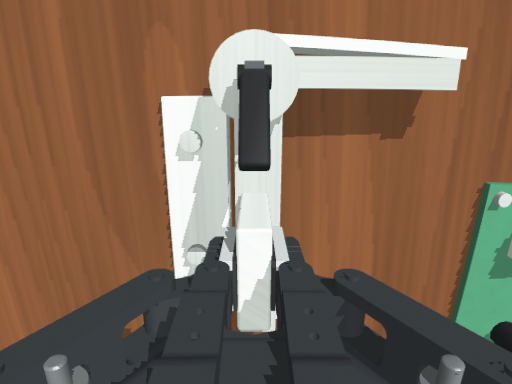

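>>> servo_tool(
  steps=[
    {"tx":0.2,"ty":-0.2,"tz":-0.05,"wx":0,"wy":0,"wz":0,"claw":0},
    {"tx":0.3,"ty":-0.3,"tz":-0.05,"wx":0,"wy":0,"wz":0,"claw":0},
    {"tx":0.3,"ty":-0.3,"tz":-0.05,"wx":0,"wy":0,"wz":0,"claw":0},
  ],
)

```text
time: 8.78
eef_pos: [0.5686, -0.2044, 0.0131]
eef_rot: [180.0, 0.0, -92.3]
wrist_force: [-1.8, 3.3, 1.8]
gripper_width: 0.0131
```

>>> servo_tool(
  steps=[
    {"tx":0.1,"ty":-0.1,"tz":0,"wx":0,"wy":0,"wz":0,"claw":0},
    {"tx":0.1,"ty":-0.1,"tz":0,"wx":0,"wy":0,"wz":0,"claw":0},
  ],
)

```text
time: 9.02
eef_pos: [0.5688, -0.2049, 0.0131]
eef_rot: [179.9, 0.1, -92.3]
wrist_force: [-4.1, 5.2, 5.3]
gripper_width: 0.0134
```

```bash
python3 - <<'E'
from h import *
delta(.5608,-.1235,.012,-92)
s=snap("wrist","w9")
cv2.imwrite("pics/w9c.png",cv2.resize(s["image"][10:260,140:480],None,fx=2.3,fy=2.3,interpolation=cv2.INTER_CUBIC))
E
```

```text
t cm [-8.1   1.12  0.13] w deg [ 0.12  0.08 -0.25] | at [ 0.5688 -0.2049  0.0131] [ 1.7988e+02  7.0000e-02 -9.2250e+01] F [-4.09  5.19  5.31] t 9.03
```

View pics/w9c.png

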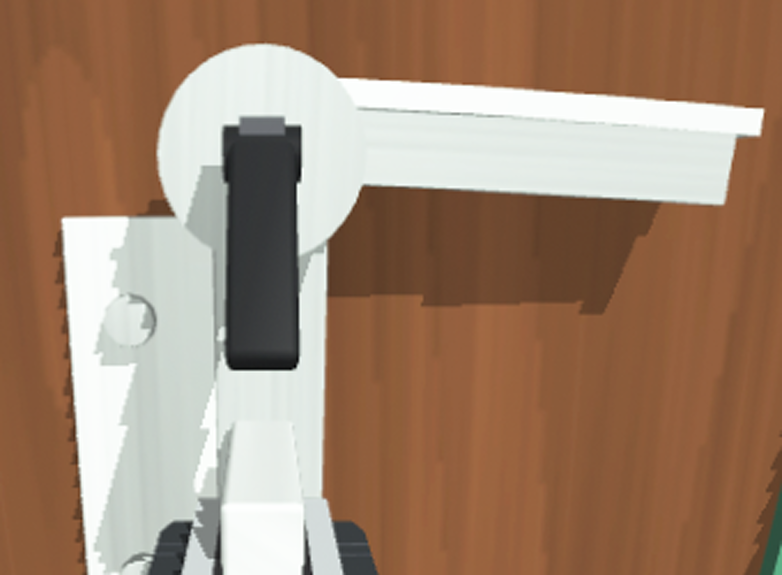

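>>> servo_tool(
  steps=[
    {"tx":0.12,"ty":-0.03,"tz":0,"wx":0,"wy":0,"wz":0,"claw":0},
    {"tx":0.12,"ty":-0.03,"tz":0,"wx":0,"wy":0,"wz":0,"claw":0},
  ],
)

```text
time: 9.32
eef_pos: [0.5688, -0.2056, 0.0131]
eef_rot: [179.9, 0.1, -92.2]
wrist_force: [-4.9, 6.6, 6.6]
gripper_width: 0.0134
```

>>> servo_tool(
  steps=[
    {"tx":0.15,"ty":0,"tz":-0.05,"wx":0,"wy":0,"wz":0,"claw":0},
    {"tx":0.15,"ty":0,"tz":-0.05,"wx":0,"wy":0,"wz":0,"claw":0},
  ],
)

```text
time: 9.57
eef_pos: [0.5688, -0.2057, 0.0132]
eef_rot: [179.8, 0.3, -92.2]
wrist_force: [-3.7, 12.0, 5.0]
gripper_width: 0.0133
```

>>> servo_tool(
  steps=[
    {"tx":0.1,"ty":0,"tz":0,"wx":0,"wy":0,"wz":0,"claw":0},
    {"tx":0.1,"ty":0,"tz":0,"wx":0,"wy":0,"wz":0,"claw":0},
  ],
)

```text
time: 9.82
eef_pos: [0.5688, -0.2057, 0.0132]
eef_rot: [179.9, 0.4, -92.2]
wrist_force: [-3.5, 15.6, 5.3]
gripper_width: 0.0136
```

>>> servo_tool(
  steps=[
    {"tx":-0.05,"ty":-0.05,"tz":0,"wx":0,"wy":0,"wz":0,"claw":0},
    {"tx":-0.08,"ty":-0.05,"tz":0,"wx":0,"wy":0,"wz":0,"claw":0},
    {"tx":-0.08,"ty":-0.05,"tz":0,"wx":0,"wy":0,"wz":0,"claw":0},
  ],
)

```text
time: 10.2
eef_pos: [0.5688, -0.2057, 0.0132]
eef_rot: [179.8, 0.3, -92.2]
wrist_force: [-5.2, 11.1, 7.2]
gripper_width: 0.0131
```

```bash
python3 - <<'E'
from h import *
s=snap("wrist","w10"); P=cloud(s); Z=P[...,2]
print(ctrl.state()["wrist_force"])
cv2.imwrite("pics/w10c.png",cv2.resize(s["image"][10:260,140:480],None,fx=2.3,fy=2.3,interpolation=cv2.INTER_CUBIC))
for c in (310,340,370,400,430,450): print(c,[(r,round(float(Z[r,c]),3)) for r in range(38,100,3)])
E
```

```text
[-5.45345773 11.87179537  6.08168881]
310 [(38, -0.001), (41, -0.001), (44, -0.002), (47, 0.019), (50, 0.017), (53, 0.019), (56, 0.019), (59, 0.019), (62, 0.019), (65, 0.019), (68, 0.018), (71, 0.018), (74, 0.018), (77, 0.019), (80, 0.019), (83, 0.02), (86, 0.018), (89, 0.019), (92, -0.001), (95, -0.002), (98, -0.001)]
340 [(38, -0.002), (41, -0.002), (44, -0.001), (47, -0.002), (50, 0.019), (53, 0.018), (56, 0.019), (59, 0.019), (62, 0.018), (65, 0.019), (68, 0.019), (71, 0.017), (74, 0.02), (77, 0.019), (80, 0.019), (83, 0.019), (86, 0.018), (89, 0.018), (92, 0.018), (95, -0.003), (98, -0.002)]
370 [(38, -0.002), (41, -0.0), (44, -0.003), (47, -0.0), (50, -0.002), (53, 0.019), (56, 0.018), (59, 0.018), (62, 0.019), (65, 0.018), (68, 0.02), (71, 0.018), (74, 0.02), (77, 0.018), (80, 0.018), (83, 0.018), (86, 0.017), (89, 0.018), (92, 0.018), (95, 0.016), (98, -0.001)]
400 [(38, -0.001), (41, -0.001), (44, -0.001), (47, -0.001), (50, -0.003), (53, -0.002), (56, 0.02), (59, 0.02), (62, 0.019), (65, 0.018), (68, 0.018), (71, 0.019), (74, 0.018), (77, 0.018), (80, 0.018), (83, 0.018), (86, 0.019), (89, 0.019), (92, 0.018), (95, 0.02), (98, 0.016)]
430 [(38, -0.0), (41, -0.002), (44, -0.0), (47, -0.002), (50, -0.002), (53, -0.001), (56, 0.019), (59, 0.018), (62, 0.018), (65, 0.018), (68, 0.019), (71, 0.017), (74, 0.018), (77, 0.019), (80, 0.018), (83, 0.019), (86, 0.018), (89, 0.019), (92, 0.019), (95, 0.018), (98, 0.018)]
450 [(38, -0.001), (41, -0.001), (44, -0.002), (47, -0.002), (50, -0.001), (53, -0.0), (56, -0.003), (59, 0.018), (62, 0.019), (65, 0.019), (68, 0.019), (71, 0.019), (74, 0.018), (77, 0.02), (80, 0.019), (83, 0.02), (86, 0.018), (89, 0.019), (92, 0.019), (95, 0.018), (98, 0.018)]
```

View pics/w10c.png

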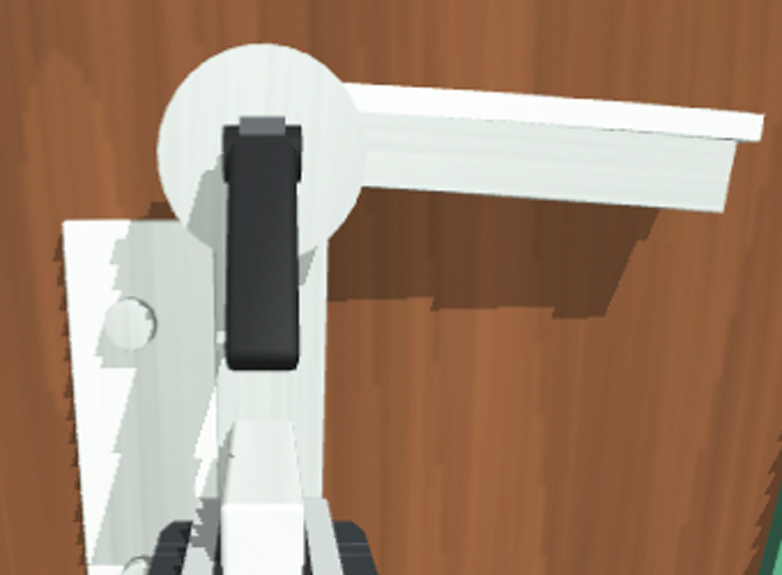

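>>> servo_tool(
  steps=[
    {"tx":-0.2,"ty":0.06,"tz":-0.1,"wx":0,"wy":0,"wz":0,"claw":0},
    {"tx":-0.2,"ty":0.06,"tz":-0.1,"wx":0,"wy":0,"wz":0,"claw":0},
  ],
)

```text
time: 10.5
eef_pos: [0.5686, -0.2058, 0.0134]
eef_rot: [179.8, 0.1, -92.3]
wrist_force: [-3.2, 4.0, -5.1]
gripper_width: 0.0131
```

>>> servo_tool(
  steps=[
    {"tx":-0.02,"ty":0.04,"tz":0.05,"wx":0,"wy":0,"wz":0,"claw":0},
    {"tx":-0.02,"ty":0.04,"tz":0.05,"wx":0,"wy":0,"wz":0,"claw":45},
    {"tx":-0.02,"ty":0.04,"tz":0.05,"wx":0,"wy":0,"wz":0,"claw":45},
    {"tx":-0.02,"ty":0.04,"tz":0.05,"wx":0,"wy":0,"wz":0,"claw":45},
    {"tx":-0.02,"ty":0.04,"tz":0.05,"wx":0,"wy":0,"wz":0,"claw":45},
  ],
)

```text
time: 11.12
eef_pos: [0.57, -0.2066, 0.0147]
eef_rot: [-180.0, -0.0, -92.3]
wrist_force: [0.1, -0.5, -0.3]
gripper_width: 0.0386
```

```bash
python3 - <<'E'
from h import *
s=snap("wrist","w11"); delta(.5688,-.2057,.013,-92.3)
E
```

```text
t cm [-0.08  0.11  0.17] w deg [-0.03 -0.02  0.  ] | at [ 0.5699 -0.2066  0.0147] [-1.7997e+02 -2.0000e-02 -9.2300e+01] F [-0.05 -1.57 -0.92] t 11.18
```

View pics/w11.png

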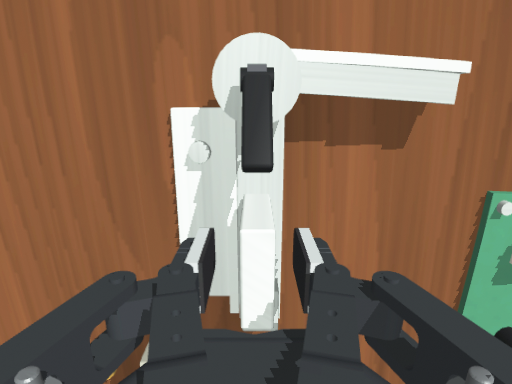

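>>> servo_tool(
  steps=[
    {"tx":0,"ty":0,"tz":-4,"wx":0,"wy":0,"wz":0,"claw":45},
    {"tx":0,"ty":0,"tz":-7,"wx":0,"wy":0,"wz":0,"claw":45},
    {"tx":0,"ty":0,"tz":-7,"wx":0,"wy":0,"wz":0,"claw":0},
    {"tx":4.2,"ty":0.1,"tz":-7,"wx":0,"wy":0,"wz":0,"claw":0},
    {"tx":4.2,"ty":0.1,"tz":-7,"wx":0,"wy":0,"wz":0,"claw":0},
    {"tx":4.2,"ty":0.1,"tz":-7,"wx":0,"wy":0,"wz":0,"claw":0},
  ],
)

```text
time: 11.92
eef_pos: [0.5664, -0.248, 0.0834]
eef_rot: [179.9, 0.0, -92.3]
wrist_force: [0.8, -0.5, 0.8]
gripper_width: 0.0001
```

```bash
python3 - <<'E'
from h import *
s=snap("wrist","w12"); P=cloud(s);Z=P[...,2]
delta(.5671,-.2487,.08,-92.3)
m=(s["image"].max(2)<60)&(Z>.03)&(Z<.065); v,u=np.nonzero(m); Q=P[m]
print(len(Q),Q.min(0),Q.max(0)); k=Q[:,2]>.052; print(Q[k].mean(0),Q[k].min(0),Q[k].max(0))
f=(Z>.09)&(Z<.2); print("fingertip lowest",[ (r,Z[r,240:270].round(3).tolist()[::6]) for r in range(200,262,5)])
E
```

```text
t cm [ 0.1  -0.06  0.36] w deg [0.07 0.04 0.02] | at [ 0.5665 -0.2477  0.0836] [ 1.7993e+02  4.0000e-02 -9.2280e+01] F [0.99 1.21 0.01] t 11.97
165 [ 0.55910067 -0.28779681  0.03231972] [ 0.5720738  -0.24817376  0.05865811]
[ 0.56716115 -0.25011806  0.05618202] [ 0.5616625  -0.25186935  0.0533017 ] [ 0.5720738  -0.24817376  0.05865811]
fingertip lowest [(200, [0.009, 0.054, 0.055, 0.054, 0.01]), (205, [0.011, 0.057, 0.055, 0.055, 0.011]), (210, [0.01, 0.059, 0.057, 0.057, 0.01]), (215, [0.011, 0.011, 0.012, 0.011, 0.011]), (220, [0.009, 0.014, 0.013, 0.014, 0.011]), (225, [0.011, 0.023, 0.023, 0.024, 0.012]), (230, [0.106, 0.106, 0.106, 0.105, 0.106]), (235, [0.109, 0.111, 0.111, 0.11, 0.111]), (240, [0.116, 0.116, 0.117, 0.117, 0.116]), (245, [0.121, 0.12, 0.121, 0.121, 0.122]), (250, [0.125, 0.125, 0.125, 0.126, 0.126]), (255, [0.13, 0.129, 0.129, 0.13, 0.129]), (260, [0.134, 0.133, 0.134, 0.135, 0.134])]
```

View pics/w12.png

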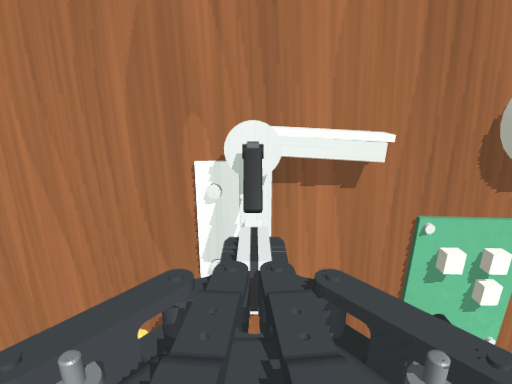

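>>> servo_tool(
  steps=[
    {"tx":0.1,"ty":0,"tz":3,"wx":0,"wy":0,"wz":0,"claw":0},
    {"tx":0.1,"ty":0,"tz":4.3,"wx":0,"wy":0,"wz":0,"claw":0},
    {"tx":0.1,"ty":0,"tz":5,"wx":0,"wy":0,"wz":0,"claw":0},
    {"tx":0.1,"ty":0,"tz":5.5,"wx":0,"wy":0,"wz":0,"claw":0},
    {"tx":0.1,"ty":0,"tz":5.8,"wx":0,"wy":0,"wz":0,"claw":0},
    {"tx":0.1,"ty":0,"tz":5.8,"wx":0,"wy":0,"wz":0,"claw":0},
  ],
)

```text
time: 12.72
eef_pos: [0.5671, -0.2496, 0.0265]
eef_rot: [-180.0, -0.0, -92.3]
wrist_force: [0.1, 0.5, -0.6]
gripper_width: -0.0001
```

>>> servo_tool(
  steps=[
    {"tx":0,"ty":0,"tz":0.2,"wx":0,"wy":0,"wz":0,"claw":0},
    {"tx":0,"ty":0,"tz":0.3,"wx":0,"wy":0,"wz":0,"claw":0},
    {"tx":0,"ty":0,"tz":0.4,"wx":0,"wy":0,"wz":0,"claw":0},
  ],
)

```text
time: 13.1
eef_pos: [0.5671, -0.2492, 0.0226]
eef_rot: [-180.0, 0.0, -92.3]
wrist_force: [-1.0, 3.0, 5.8]
gripper_width: -0.0
```

```bash
python3 - <<'E'
from h import *
s=snap("wrist","w13"); delta(.5671,-.2487,.08,-92.3)
E
```

```text
t cm [-0.05 -0.   -5.74] w deg [-0.03  0.01  0.01] | at [ 0.5671 -0.2492  0.0226] [-1.7997e+02  1.0000e-02 -9.2290e+01] F [-0.72  3.13  3.05] t 13.15
```

View pics/w13.png

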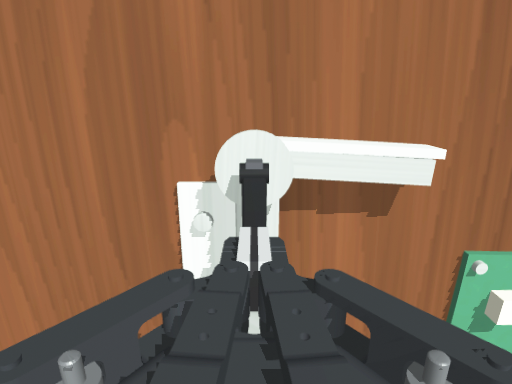

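>>> servo_tool(
  steps=[
    {"tx":0,"ty":0,"tz":0.15,"wx":0,"wy":0,"wz":0,"claw":0},
    {"tx":0,"ty":0,"tz":0.25,"wx":0,"wy":0,"wz":0,"claw":0},
    {"tx":0,"ty":0,"tz":0.25,"wx":0,"wy":0,"wz":0,"claw":0},
  ],
)

```text
time: 13.52
eef_pos: [0.5673, -0.2491, 0.022]
eef_rot: [-179.9, -0.0, -92.3]
wrist_force: [-4.5, 4.8, 15.2]
gripper_width: 0.0003
```

>>> servo_tool(
  steps=[
    {"tx":0,"ty":0,"tz":0,"wx":0,"wy":0,"wz":0,"claw":0},
    {"tx":0,"ty":0,"tz":0.02,"wx":0,"wy":0,"wz":0,"claw":0},
    {"tx":0,"ty":0,"tz":0.02,"wx":0,"wy":0,"wz":0,"claw":0},
  ],
)

```text
time: 13.9
eef_pos: [0.5674, -0.2491, 0.022]
eef_rot: [-179.9, -0.0, -92.3]
wrist_force: [-3.8, 4.8, 15.9]
gripper_width: -0.0002
```

>>> servo_tool(
  steps=[
    {"tx":0,"ty":0,"tz":-0.5,"wx":0,"wy":0,"wz":0,"claw":0},
    {"tx":0,"ty":0,"tz":-4,"wx":0,"wy":0,"wz":0,"claw":0},
    {"tx":0,"ty":0,"tz":-7,"wx":0,"wy":0,"wz":0,"claw":0},
    {"tx":0,"ty":0,"tz":-7,"wx":0,"wy":0,"wz":0,"claw":0},
  ],
)

```text
time: 14.4
eef_pos: [0.5683, -0.2503, 0.0921]
eef_rot: [-179.8, -0.1, -92.3]
wrist_force: [0.4, 0.2, 0.8]
gripper_width: 0.0003
```

```bash
python3 - <<'E'
from h import *
s=snap("wrist","w14"); P=cloud(s);Z=P[...,2]
delta(.5688,-.2057,.08,-92.3)
cv2.imwrite("pics/w14c.png",cv2.resize(s["image"][90:290,170:420],None,fx=3,fy=3,interpolation=cv2.INTER_CUBIC))
m=(s["image"].max(2)<70)&(Z>.03)&(Z<.065); Q=P[m]; print(len(Q),Q.min(0),Q.max(0),np.median(Q[:,2]))
fin=(Z>.055)&(Z<.068); fin[:,:220]=0; fin[:,290:]=0; v,u=np.nonzero(fin); print(len(v), P[fin].mean(0) if len(v) else 0)
E
```

```text
t cm [-4.42  0.04  1.03] w deg [-0.09 -0.07 -0.01] | at [ 0.5674 -0.2499  0.0904] [-1.7991e+02 -7.0000e-02 -9.2310e+01] F [ 0.1   0.11 -0.5 ] t 14.45
980 [ 0.55911616 -0.28764018  0.03251341] [ 0.57203571 -0.24198661  0.03782496] 0.03534264633326624
0 0
```

View pics/w14c.png

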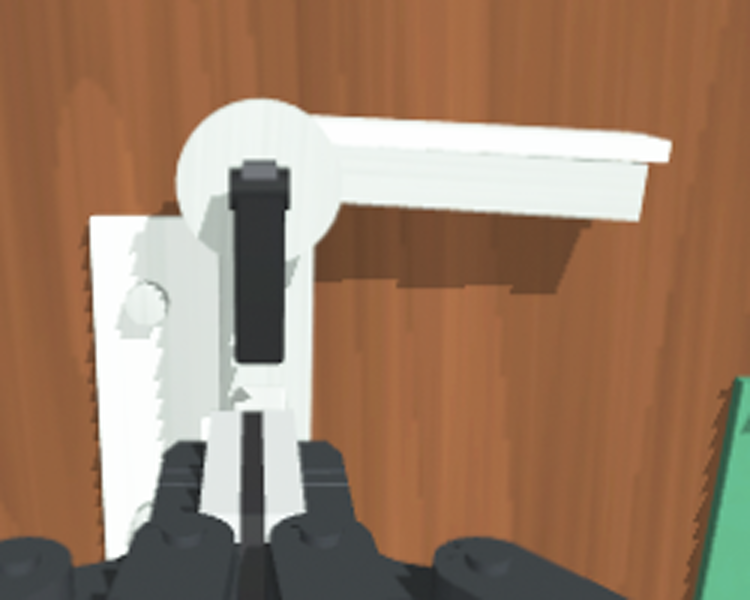

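>>> servo_tool(
  steps=[
    {"tx":-4.4,"ty":0.05,"tz":0,"wx":0,"wy":0,"wz":0,"claw":50},
    {"tx":-4.4,"ty":0.05,"tz":0,"wx":0,"wy":0,"wz":0,"claw":50},
    {"tx":-4.4,"ty":0.05,"tz":0,"wx":0,"wy":0,"wz":0,"claw":50},
    {"tx":-4.4,"ty":0.05,"tz":0,"wx":0,"wy":0,"wz":0,"claw":50},
  ],
)

```text
time: 14.95
eef_pos: [0.5679, -0.2059, 0.0891]
eef_rot: [179.9, -0.0, -92.3]
wrist_force: [-0.8, 0.7, 0.3]
gripper_width: 0.0428
```

```bash
python3 - <<'E'
from h import *
s=snap("wrist","w15"); P=cloud(s);Z=P[...,2]
delta(.5688,-.2057,.0135,-92.3)
fin=(Z>.055)&(Z<.068); fin[:,:230]=0; fin[:,280:]=0; v,u=np.nonzero(fin); Q=rays_at(s,np.c_[u,v],.062); print(cv2.minAreaRect((Q[:,:2]*1000).astype(np.float32)))
E
```

```text
t cm [-0.03 -0.09  7.57] w deg [ 0.04 -0.   -0.04] | at [ 0.568  -0.206   0.0892] [179.96  -0.   -92.34] F [ 0.3   0.13 -0.22] t 15.0
((568.7903442382812, -205.8349151611328), (46.16421127319336, 13.489570617675781), 88.05570983886719)
```

View pics/w15.png

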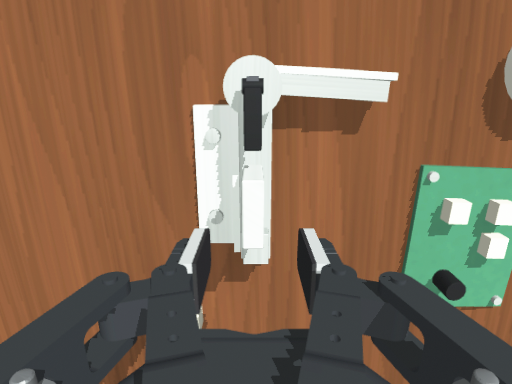

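>>> servo_tool(
  steps=[
    {"tx":0,"ty":-0.1,"tz":4,"wx":0,"wy":0,"wz":0,"claw":50},
    {"tx":0,"ty":-0.1,"tz":7.5,"wx":0,"wy":0,"wz":0,"claw":50},
    {"tx":0,"ty":-0.1,"tz":7.5,"wx":0,"wy":0,"wz":0,"claw":50},
    {"tx":0,"ty":-0.1,"tz":7.5,"wx":0,"wy":0,"wz":0,"claw":0},
    {"tx":0,"ty":-0.1,"tz":7.5,"wx":0,"wy":0,"wz":0,"claw":0},
    {"tx":0,"ty":-0.1,"tz":7.5,"wx":0,"wy":0,"wz":0,"claw":0},
    {"tx":0,"ty":-0.1,"tz":7.5,"wx":0,"wy":0,"wz":0,"claw":0},
  ],
)

```text
time: 15.88
eef_pos: [0.5693, -0.2059, 0.0166]
eef_rot: [-179.9, -0.1, -92.3]
wrist_force: [-4.8, -0.9, 6.2]
gripper_width: 0.0132
```

>>> servo_tool(
  steps=[
    {"tx":-0.2,"ty":0.3,"tz":-0.3,"wx":0,"wy":0,"wz":0,"claw":0},
    {"tx":-0.3,"ty":0.4,"tz":-1.5,"wx":0,"wy":0,"wz":0,"claw":0},
    {"tx":-0.5,"ty":0.4,"tz":-4,"wx":0,"wy":0,"wz":0,"claw":0},
    {"tx":-0.5,"ty":0.4,"tz":-6.3,"wx":0,"wy":0,"wz":0,"claw":0},
    {"tx":-0.5,"ty":0.4,"tz":-6.3,"wx":0,"wy":0,"wz":0,"claw":0},
  ],
)

```text
time: 16.5
eef_pos: [0.567, -0.2005, 0.0801]
eef_rot: [-179.8, -0.1, -92.3]
wrist_force: [1.2, -0.3, -6.3]
gripper_width: 0.0132
```

```bash
python3 - <<'E'
from h import *
delta(.567,.164,.075,-92.3); delta(.568,.0,.075,-92.3)
s=snap("wrist","w16")
E
```

```text
t cm [-36.42   1.45   0.46] w deg [-0.25 -0.06  0.02] | at [ 0.567  -0.2005  0.0801] [-1.7975e+02 -6.0000e-02 -9.2280e+01] F [ 1.16 -0.25 -6.27] t 16.5
t cm [-20.04   0.7    0.48] w deg [-0.25 -0.06  0.02] | at [ 0.567  -0.2005  0.0801] [-1.7975e+02 -6.0000e-02 -9.2280e+01] F [ 1.16 -0.25 -6.27] t 16.5
```

View pics/w16.png

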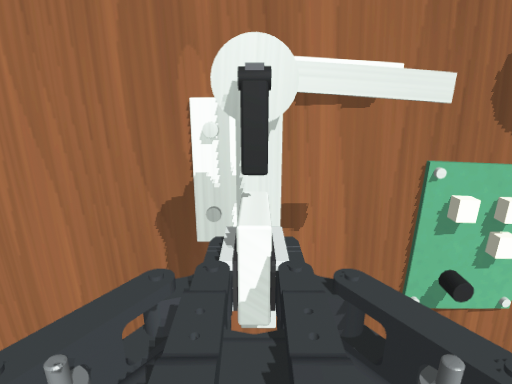

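>>> servo_tool(
  steps=[
    {"tx":-2.5,"ty":0.1,"tz":0,"wx":0,"wy":0,"wz":0,"claw":0},
    {"tx":-7,"ty":0.3,"tz":0,"wx":0,"wy":0,"wz":0,"claw":0},
    {"tx":-12,"ty":0.5,"tz":0,"wx":0,"wy":0,"wz":0,"claw":0},
    {"tx":-17,"ty":0.7,"tz":0,"wx":0,"wy":0,"wz":0,"claw":0},
    {"tx":-22,"ty":0.9,"tz":0,"wx":0,"wy":0,"wz":0,"claw":0},
    {"tx":-27,"ty":1.1,"tz":0,"wx":0,"wy":0,"wz":0,"claw":0},
    {"tx":-32,"ty":1.3,"tz":0,"wx":0,"wy":0,"wz":0,"claw":0},
    {"tx":-35.5,"ty":1.4,"tz":0,"wx":0,"wy":0,"wz":0,"claw":0},
    {"tx":-36.4,"ty":1.5,"tz":0,"wx":0,"wy":0,"wz":0,"claw":0},
    {"tx":-36.4,"ty":1.5,"tz":0,"wx":0,"wy":0,"wz":0,"claw":0},
  ],
)

```text
time: 17.8
eef_pos: [0.5642, 0.1642, 0.0766]
eef_rot: [179.9, -0.1, -92.2]
wrist_force: [0.7, -0.4, -4.5]
gripper_width: 0.0132
```

```bash
python3 - <<'E'
from h import *
delta(.567,.164,.075,-92.3)
s=snap("wrist","w17"); snap("top","t17")
E
```

```text
t cm [ 0.01 -0.28  0.16] w deg [ 0.1  -0.06  0.07] | at [0.5642 0.1642 0.0766] [ 1.799e+02 -6.000e-02 -9.223e+01] F [ 0.66 -0.37 -4.46] t 17.8
```

View pics/w17.png

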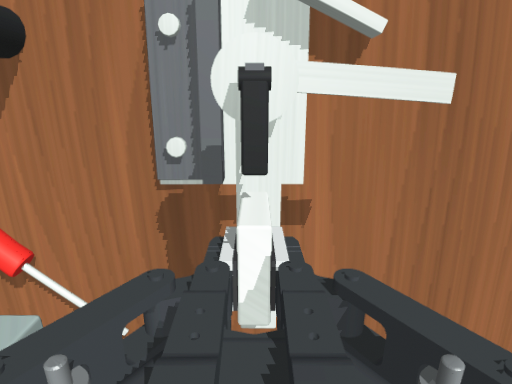

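```bash
python3 - <<'E'
from h import *
s=load("w17"); P=cloud(s); Z=P[...,2]
print("fence tip",rays_at(s,[[385,33],[388,24]],.02), "driver tip",rays_at(s,[[125,332],[30,262]],.01))
print("blade far end",P[95,445],P[75,450],P[60,310])
for r in (5,60,120,160): print([(c,round(float(Z[r,c]),3)) for c in range(200,232,2)])
pts=[]
for r in list(range(4,44,3))+list(range(112,180,3)):
    m=[c for c in range(190,235) if .0145<Z[r,c]<.026]
    if m: pts.append((max(m)+.5,r))
Q=rays_at(s,pts,.02)[:,:2]
l=cv2.fitLine(Q.astype(np.float32),cv2.DIST_HUBER,0,.001,.001).ravel(); d=l[:2]*np.sign(l[1]); print("rail",np.degrees(np.arctan2(d[1],d[0])),l[2:],"x at y=.02,.164",l[2]+d[0]/d[1]*(.02-l[3]),l[2]+d[0]/d[1]*(.164-l[3]),np.std((Q-l[2:])@[d[1],-d[0]]))
b=rays_at(s,[[222,182],[303,184],[160,182]],0.005); print(b, P[100,270])
bl=(Z>.072)&(Z<.090); bl[:,:310]=0
pts=[]
for c in range(315,450,5):
    r=np.nonzero(bl[:130,c])[0]
    if len(r): pts.append((c,min(r)-.5))
Q=rays_at(s,pts,.08)[:,:2]; l=cv2.fitLine(Q.astype(np.float32),cv2.DIST_HUBER,0,.001,.001).ravel(); d=-l[:2]*np.sign(l[0]); print("blade ang",np.degrees(np.arctan2(d[1],d[0]))%360,len(Q))
E
```

```text
fence tip [[0.4769495  0.05787804 0.02      ]
 [0.47528903 0.05261979 0.02      ]] driver tip [[0.67975679 0.28261688 0.01      ]
 [0.7477253  0.21331935 0.01      ]]
blade far end [0.46911384 0.0967901  0.07832064] [0.46737267 0.08756744 0.07797123] [ 0.52062592  0.07028904 -0.001804  ]
[(200, 0.02), (202, 0.019), (204, 0.018), (206, 0.019), (208, 0.019), (210, 0.019), (212, 0.018), (214, 0.018), (216, 0.018), (218, 0.016), (220, 0.004), (222, -0.0), (224, 0.0), (226, -0.002), (228, -0.001), (230, -0.001)]
[(200, 0.018), (202, 0.019), (204, 0.019), (206, 0.019), (208, 0.019), (210, 0.018), (212, 0.018), (214, 0.018), (216, 0.083), (218, 0.082), (220, 0.083), (222, 0.084), (224, 0.083), (226, 0.083), (228, 0.084), (230, 0.083)]
[(200, 0.018), (202, 0.019), (204, 0.019), (206, 0.017), (208, 0.018), (210, 0.018), (212, 0.018), (214, 0.019), (216, 0.019), (218, 0.019), (220, 0.02), (222, 0.007), (224, -0.0), (226, -0.001), (228, -0.0), (230, -0.002)]
[(200, 0.006), (202, 0.018), (204, 0.018), (206, 0.019), (208, 0.019), (210, 0.018), (212, 0.019), (214, 0.02), (216, 0.018), (218, 0.019), (220, 0.019), (222, 0.013), (224, -0.001), (226, -0.0), (228, -0.001), (230, -0.0)]
rail 87.53879 [0.5833061  0.10214397] x at y=.02,.164 0.57977533 0.5859648 0.0002284219584923941
[[0.58726121 0.1542522  0.005     ]
 [0.52672719 0.15828204 0.005     ]
 [0.63381061 0.15232016 0.005     ]] [0.55389024 0.09655323 0.0827609 ]
blade ang 174.5524 27
```

>>> servo_tool(
  steps=[
    {"tx":0,"ty":0,"tz":3,"wx":0,"wy":0,"wz":0,"claw":0},
    {"tx":0,"ty":0,"tz":5,"wx":0,"wy":0,"wz":0,"claw":0},
    {"tx":0,"ty":0,"tz":5.8,"wx":0,"wy":0,"wz":0,"claw":0},
    {"tx":0,"ty":0,"tz":6.0,"wx":0,"wy":0,"wz":0,"claw":0},
    {"tx":0,"ty":0,"tz":6.0,"wx":0,"wy":0,"wz":0,"claw":0},
  ],
)

```text
time: 18.52
eef_pos: [0.5655, 0.1639, 0.0185]
eef_rot: [-179.9, 0.0, -92.3]
wrist_force: [-0.6, 0.3, -4.6]
gripper_width: 0.0127
```

>>> servo_tool(
  steps=[
    {"tx":0,"ty":0,"tz":0.2,"wx":0,"wy":0,"wz":0,"claw":0},
    {"tx":0,"ty":0,"tz":0.2,"wx":0,"wy":0,"wz":0,"claw":0},
  ],
)

```text
time: 18.77
eef_pos: [0.5657, 0.1643, 0.0167]
eef_rot: [-179.9, 0.0, -92.3]
wrist_force: [0.1, 0.4, -2.4]
gripper_width: 0.0129
```

>>> servo_tool(
  steps=[
    {"tx":0.8,"ty":-0.1,"tz":0.02,"wx":0,"wy":0,"wz":0,"claw":0},
    {"tx":1.8,"ty":-0.3,"tz":0.02,"wx":0,"wy":0,"wz":0,"claw":0},
    {"tx":2.8,"ty":-0.5,"tz":0.02,"wx":0,"wy":0,"wz":0,"claw":0},
    {"tx":3.8,"ty":-0.6,"tz":0.02,"wx":0,"wy":0,"wz":0,"claw":0},
    {"tx":4.6,"ty":-0.6,"tz":0.02,"wx":0,"wy":0,"wz":0,"claw":0},
    {"tx":4.6,"ty":-0.6,"tz":0.02,"wx":0,"wy":0,"wz":0,"claw":0},
  ],
)

```text
time: 19.52
eef_pos: [0.5701, 0.1166, 0.0165]
eef_rot: [-179.9, -0.0, -92.4]
wrist_force: [-0.4, 0.3, 5.1]
gripper_width: 0.0129
```

```bash
python3 - <<'E'
from h import *
delta(.573,.101,.015,-92.3)
s=snap("wrist","w18")
E
```

```text
t cm [ 1.55 -0.36  0.16] w deg [-0.12 -0.03 -0.06] | at [0.5701 0.1166 0.0165] [-1.7988e+02 -3.0000e-02 -9.2360e+01] F [-0.43  0.3   5.05] t 19.52
```

View pics/w18.png

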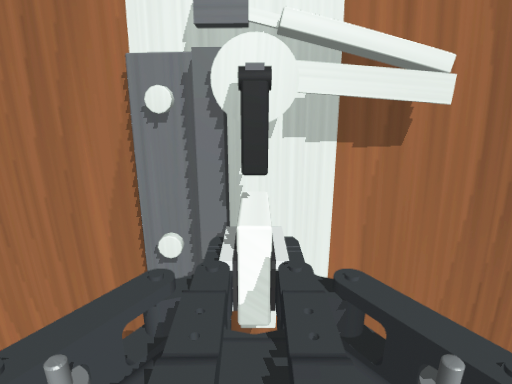

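>>> servo_tool(
  steps=[
    {"tx":0.4,"ty":-0.1,"tz":-0.1,"wx":0,"wy":0,"wz":0,"claw":0},
    {"tx":0.8,"ty":-0.2,"tz":-0.1,"wx":0,"wy":0,"wz":0,"claw":0},
    {"tx":1.2,"ty":-0.3,"tz":-0.1,"wx":0,"wy":0,"wz":0,"claw":0},
    {"tx":1.2,"ty":-0.3,"tz":-0.1,"wx":0,"wy":0,"wz":0,"claw":0},
  ],
)

```text
time: 20.08
eef_pos: [0.5718, 0.1051, 0.0166]
eef_rot: [-180.0, -0.1, -92.3]
wrist_force: [0.4, -0.7, 3.4]
gripper_width: 0.0129
```

```bash
python3 - <<'E'
from h import *
delta(.573,.101,.015,-92.3)
s=snap("wrist","w19")
E
```

```text
t cm [ 0.4  -0.14  0.16] w deg [-0.02 -0.06 -0.02] | at [0.5718 0.1051 0.0166] [-1.7998e+02 -6.0000e-02 -9.2320e+01] F [ 0.39 -0.72  3.42] t 20.07
```

View pics/w19.png

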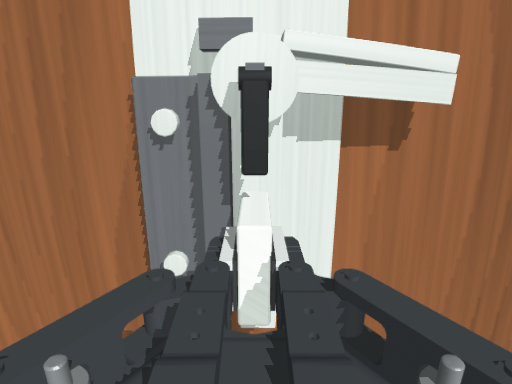

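>>> servo_tool(
  steps=[
    {"tx":0.2,"ty":-0.15,"tz":-0.03,"wx":0,"wy":0,"wz":0,"claw":0},
    {"tx":0.4,"ty":-0.25,"tz":-0.03,"wx":0,"wy":0,"wz":0,"claw":0},
    {"tx":0.4,"ty":-0.25,"tz":-0.03,"wx":0,"wy":0,"wz":0,"claw":0},
  ],
)

```text
time: 20.5
eef_pos: [0.5739, 0.1016, 0.0166]
eef_rot: [180.0, -0.0, -92.3]
wrist_force: [-0.1, 2.3, 1.8]
gripper_width: 0.0129
```

>>> servo_tool(
  steps=[
    {"tx":0.15,"ty":-0.05,"tz":0,"wx":0,"wy":0,"wz":0,"claw":0},
    {"tx":0.15,"ty":-0.05,"tz":0,"wx":0,"wy":0,"wz":0,"claw":0},
  ],
)

```text
time: 20.75
eef_pos: [0.5742, 0.1003, 0.0166]
eef_rot: [180.0, 0.0, -92.3]
wrist_force: [-1.8, 3.0, 1.1]
gripper_width: 0.0132
```

>>> servo_tool(
  steps=[
    {"tx":0.15,"ty":-0.1,"tz":0,"wx":0,"wy":0,"wz":0,"claw":0},
    {"tx":0.15,"ty":-0.1,"tz":0,"wx":0,"wy":0,"wz":0,"claw":0},
  ],
)

```text
time: 21.0
eef_pos: [0.5743, 0.0997, 0.0167]
eef_rot: [179.9, 0.1, -92.2]
wrist_force: [-5.2, 6.4, 3.3]
gripper_width: 0.0129
```

>>> servo_tool(
  steps=[
    {"tx":0.15,"ty":0,"tz":0,"wx":0,"wy":0,"wz":0,"claw":0},
    {"tx":0.15,"ty":0,"tz":0,"wx":0,"wy":0,"wz":0,"claw":0},
  ],
)

```text
time: 21.25
eef_pos: [0.5743, 0.0995, 0.0169]
eef_rot: [179.9, 0.3, -92.2]
wrist_force: [-4.2, 11.1, 4.3]
gripper_width: 0.0131
```

```bash
python3 - <<'E'
from h import *
delta(.573,.101,.015,-92.3)
s=snap("wrist","w20")
cv2.imwrite("pics/w20c.png",cv2.resize(s["image"][10:260,140:480],None,fx=2.3,fy=2.3,interpolation=cv2.INTER_CUBIC))
E
```

```text
t cm [-0.15  0.14  0.19] w deg [0.1  0.27 0.11] | at [0.5743 0.0995 0.0169] [179.9    0.27 -92.19] F [-4.19 11.1   4.31] t 21.25
```

View pics/w20c.png

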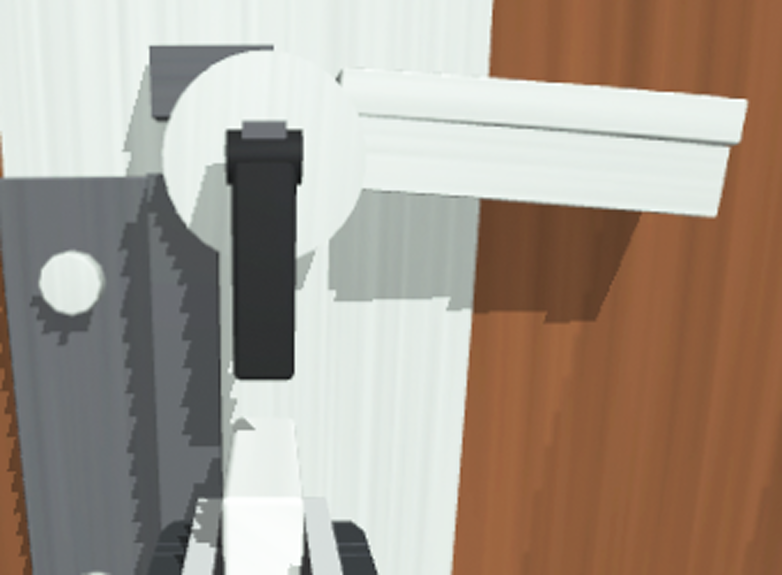

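>>> servo_tool(
  steps=[
    {"tx":0.08,"ty":0,"tz":0,"wx":0,"wy":0,"wz":0,"claw":0},
    {"tx":0.08,"ty":0,"tz":0,"wx":0,"wy":0,"wz":0,"claw":0},
    {"tx":0.08,"ty":0,"tz":0,"wx":0,"wy":0,"wz":0,"claw":0},
  ],
)

```text
time: 21.68
eef_pos: [0.5743, 0.0994, 0.017]
eef_rot: [179.9, 0.3, -92.2]
wrist_force: [-4.5, 13.3, 5.2]
gripper_width: 0.013
```

>>> servo_tool(
  steps=[
    {"tx":-0.1,"ty":0.05,"tz":0,"wx":0,"wy":0,"wz":0,"claw":0},
    {"tx":-0.22,"ty":0.1,"tz":-0.05,"wx":0,"wy":0,"wz":0,"claw":0},
    {"tx":-0.22,"ty":0.1,"tz":-0.05,"wx":0,"wy":0,"wz":0,"claw":0},
  ],
)

```text
time: 22.05
eef_pos: [0.5742, 0.0994, 0.017]
eef_rot: [180.0, 0.1, -92.2]
wrist_force: [-0.0, 6.3, -1.2]
gripper_width: 0.0132
```

```bash
python3 - <<'E'
from h import *
delta(.573,.101,.015,-92.3)
s=snap("wrist","w21")
cv2.imwrite("pics/w21c.png",cv2.resize(s["image"][10:260,140:480],None,fx=2.3,fy=2.3,interpolation=cv2.INTER_CUBIC))
E
```

```text
t cm [-0.15  0.13  0.2 ] w deg [0.02 0.09 0.05] | at [0.5742 0.0994 0.017 ] [ 1.7998e+02  9.0000e-02 -9.2250e+01] F [-0.04  6.25 -1.22] t 22.05
```

View pics/w21c.png

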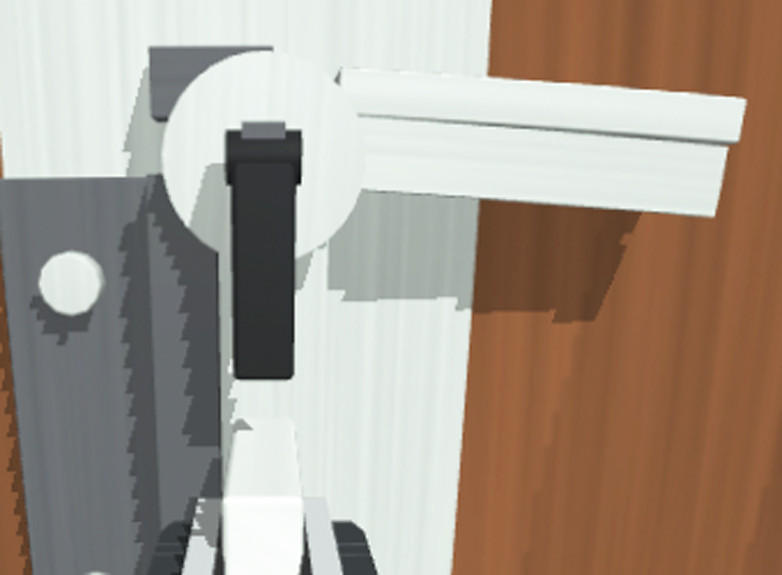

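>>> servo_tool(
  steps=[
    {"tx":-0.06,"ty":0,"tz":0,"wx":0,"wy":0,"wz":0,"claw":45},
    {"tx":-0.06,"ty":0,"tz":0,"wx":0,"wy":0,"wz":0,"claw":45},
    {"tx":-0.06,"ty":0,"tz":0,"wx":0,"wy":0,"wz":0,"claw":45},
    {"tx":-0.06,"ty":0,"tz":0,"wx":0,"wy":0,"wz":0,"claw":45},
  ],
)

```text
time: 22.6
eef_pos: [0.5744, 0.099, 0.0173]
eef_rot: [-180.0, -0.0, -92.3]
wrist_force: [0.1, -0.3, 0.8]
gripper_width: 0.0386
```

```bash
python3 - <<'E'
from h import *
delta(.573,.101,.015,-92.3)
s=snap("wrist","w22")
E
```

```text
t cm [-0.2   0.15  0.23] w deg [-0.01 -0.01 -0.01] | at [0.5744 0.099  0.0173] [-1.7999e+02 -1.0000e-02 -9.2310e+01] F [ 0.09 -0.3   0.82] t 22.6
```

View pics/w22.png

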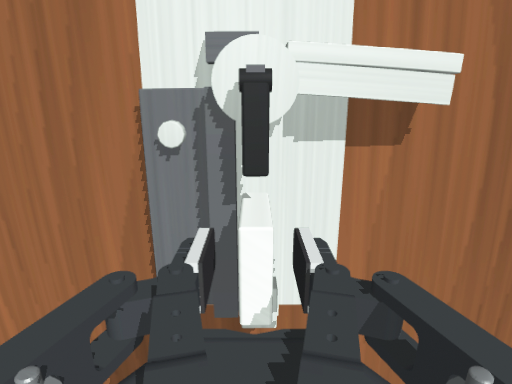

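Released cleanly. Lift clear and check from a distance.

>>> servo_tool(
  steps=[
    {"tx":0,"ty":0,"tz":-3,"wx":0,"wy":0,"wz":0,"claw":45},
    {"tx":0,"ty":0,"tz":-7,"wx":0,"wy":0,"wz":0,"claw":45},
    {"tx":0,"ty":0,"tz":-11,"wx":0,"wy":0,"wz":0,"claw":45},
    {"tx":-4,"ty":0,"tz":-14,"wx":0,"wy":0,"wz":0,"claw":45},
    {"tx":-4,"ty":0,"tz":-14,"wx":0,"wy":0,"wz":0,"claw":45},
    {"tx":-4,"ty":0,"tz":-14,"wx":0,"wy":0,"wz":0,"claw":45},
  ],
)

```text
time: 23.4
eef_pos: [0.5756, 0.139, 0.1566]
eef_rot: [180.0, -0.0, -92.3]
wrist_force: [0.6, -0.5, -0.2]
gripper_width: 0.0382
```

```bash
python3 - <<'E'
from h import *
s=snap("wrist","w23"); P=cloud(s); Z=P[...,2]
delta(.573,.101,.015,-92.3)
cv2.imwrite("pics/w23b.png",s["image"])
t=snap("top","t23")
fin=(Z>.055)&(Z<.068); v,u=np.nonzero(fin); Q=rays_at(s,np.c_[u,v],.062); print("fin",len(Q),cv2.minAreaRect((Q[:,:2]*1000).astype(np.float32)))
m=(s["image"].max(2)<70)&(Z>.03)&(Z<.065);m[:, :220]=0;m[:,300:]=0; Q=P[m]; print("lever",len(Q),Q.min(0),Q.max(0))
E
```

```text
t cm [ 3.76  0.06 14.12] w deg [ 0.1  -0.05  0.  ] | at [0.5753 0.1386 0.1561] [ 1.799e+02 -5.000e-02 -9.230e+01] F [ 0.09 -0.78 -0.33] t 23.45
fin 1699 ((690.0494384765625, 163.89715576171875), (300.9891662597656, 207.18377685546875), 72.14285278320312)
lever 753 [0.56370334 0.0186596  0.03315379] [0.57703444 0.06359161 0.03748852]
```

View pics/w23.png

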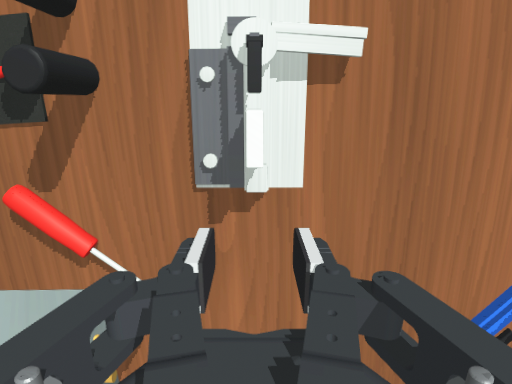

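View pics/t23.png

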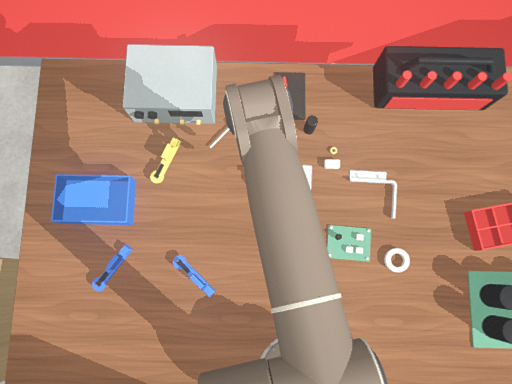

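>>> servo_tool(
  steps=[
    {"tx":0,"ty":3,"tz":-5,"wx":0,"wy":0,"wz":0,"claw":45},
    {"tx":-5,"ty":8,"tz":-9,"wx":0,"wy":0,"wz":0,"claw":45},
    {"tx":-12,"ty":14,"tz":-10,"wx":0,"wy":0,"wz":0,"claw":45},
    {"tx":-19,"ty":20,"tz":-10,"wx":0,"wy":0,"wz":0,"claw":45},
    {"tx":-25,"ty":24,"tz":-10,"wx":0,"wy":0,"wz":0,"claw":45},
    {"tx":-25,"ty":24,"tz":-10,"wx":0,"wy":0,"wz":0,"claw":45},
    {"tx":-25,"ty":24,"tz":-10,"wx":0,"wy":0,"wz":0,"claw":45},
    {"tx":-25,"ty":24,"tz":-10,"wx":0,"wy":0,"wz":0,"claw":45},
  ],
)

```text
time: 24.5
eef_pos: [0.3452, 0.399, 0.2561]
eef_rot: [179.9, -0.1, -92.2]
wrist_force: [-0.3, 0.4, -1.0]
gripper_width: 0.038
```

```bash
python3 - <<'E'
from h import *
t=snap("top","t24")
cv2.imwrite("pics/t24c.png",cv2.resize(t["image"][140:230,235:415],None,fx=4.4,fy=4.4,interpolation=cv2.INTER_CUBIC))
def edge(s,z,cols,rows,zlo,zhi,which):
    Z=cv2.medianBlur(cloud(s)[...,2].astype(np.float32),3); pts=[]
    for c in cols:
        r=[r for r in rows if zlo<Z[r,c]<zhi]
        if r: pts.append((c,min(r)-.5))
    Q=rays_at(s,pts,z)[:,:2]; l=cv2.fitLine(Q.astype(np.float32),cv2.DIST_HUBER,0,.001,.001).ravel(); d=-l[:2]*np.sign(l[0]); print(which,len(Q),np.degrees(np.arctan2(d[1],d[0]))%360,l[2:],np.std((Q-l[2:])@[d[1],-d[0]]))
edge(load("w23"),.02,range(290,362,3),range(10,60),.013,.028,"fence back w23")
edge(load("w20"),.02,range(310,450,3),range(20,110),.013,.028,"fence back w20")
edge(load("w22"),.02,range(310,450,3),range(20,110),.013,.028,"fence back w22")
edge(load("w15"),.02,range(290,390,3),range(50,110),.013,.028,"wing back w15")
edge(load("w10"),.02,range(310,450,3),range(20,110),.013,.028,"wing back w10")
edge(load("w12"),.02,range(290,390,3),range(110,170),.013,.028,"wing back w12")
E
```

```text
fence back w23 24 174.96655 [0.51733893 0.00906754] 0.0002537672415248265
fence back w20 47 174.58475 [0.5134251  0.00929649] 0.00017084556337223732
fence back w22 47 174.63853 [0.5130314  0.00920993] 0.00017307578776502307
wing back w15 34 174.61116 [ 0.50570214 -0.29251194] 0.000254707494124981
wing back w10 47 174.85577 [ 0.50917256 -0.29284146] 0.0001599784982102126
wing back w12 34 174.2522 [ 0.5025451  -0.29283634] 0.00025733848186522374
```

View pics/t24c.png

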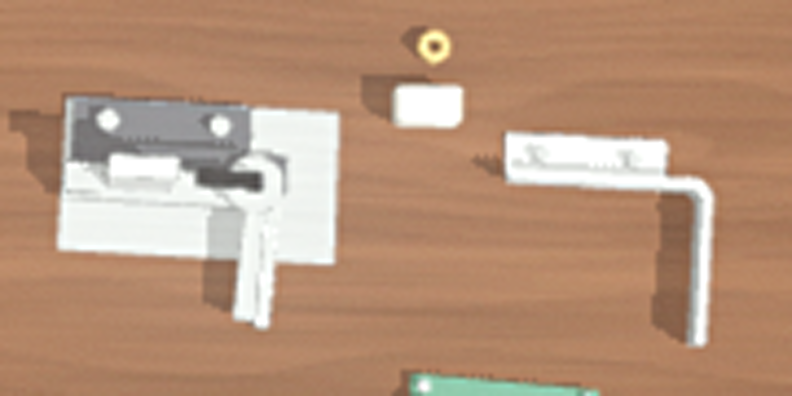

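```bash
python3 -c "
from workcell import ctrl
print(ctrl.sign_off())"
```

```text
the job is handed in; nothing more can be done
None
```

The bracket's angle is copied to the jig's fence, and the locked gauge is lying home in the jig. I handed the job in at about 24.6 s of the 72 s; the hand-in reports no verdict.

- **At the bracket:** I pushed the gauge into the corner until it stopped moving, at about 12 N (peak about 16 N). I pressed the lever flat at about 15 to 16 N, slightly above the 10–15 N asked for.
- **At the jig:** I slid the stock along the rail onto the stop, and the blade swung the fence. It was firm at about 13–14 N. I then released the gauge and moved the arm clear.

**Last checks**
- The fence measured 174.6–175.0° in world heading and the bracket's wing 174.3–174.9°, so they agree to within about 0.7° against the 2.3° allowed.
- The lever is flat (its top about 37 mm up), and the stock lies along the rail.
- The bystanders look unmoved in the overhead pictures. The last one I viewed in full still had the arm hiding part of the scene, including one capacitor. I did not measure their positions.

**What disagreed**
- The fingertips turned out to be about 15 mm behind the reported TCP, not the stated 17 mm ahead. My first grasp closed on top of the fin at about 6 N without moving the gauge; I measured the offset from the wrist camera and corrected for it.
- My last fit for the fin's position also picked up other objects, so I discarded it. The gauge being home rests on the firm stop and the wrist-camera pictures.

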